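# Put painted panels on show in a drop-front display case

## Task

Put every painted panel lying in the sorting tray on show in the display case: first stand the brass vase out of the way in the middle of the blue felt mat, then pull the case's front all the way down, slide each panel under the glass into an empty bay (one to a bay, flat, face up, lengthwise and fully in), and last push the front fully shut. The strips between the lanes leave no room to grip a panel until it has been slid partly out over the tray's front edge. At the end the vase must stand in the middle of its mat and the black panel must still lie in its bay; leave all the other things where they are.

Things in the scene. Friction and masses are not known exactly. Their poses are not given: they have to be found in the camera images.
- case: glass-topped display case, dark wood, fixed, 270 mm wide, 129 deep. Origin on the table under the middle of its front face; x level into the case, y left along the front, z up. Four bays open at the front, 60 mm wide, 66 apart (6 mm walls), red floor 55 mm above the table, 22 mm high inside under clear glass, 119 mm deep inside. Glass top 82 mm above the table
- bay0 (a point): middle of the mouth of bay 0 (0 is the rightmost seen from the robot, 3 the leftmost), on the bay's floor at the front face; x axis points into the bay
- bay1 (a point): middle of the mouth of bay 1 (0 is the rightmost seen from the robot, 3 the leftmost), on the bay's floor at the front face; x axis points into the bay
- bay2 (a point): middle of the mouth of bay 2 (0 is the rightmost seen from the robot, 3 the leftmost), on the bay's floor at the front face; x axis points into the bay
- bay3 (a point): middle of the mouth of bay 3 (0 is the rightmost seen from the robot, 3 the leftmost), on the bay's floor at the front face; x axis points into the bay
- flap (a joint): angle of the case's drop front, a 270 x 60 x 12 mm wooden flap hinged along its lower edge: 0 closed (upright against the face of the case), 1.57 fully down (level, pointing to the robot). A friction hinge holds it wherever it is left; moving it takes about 2 to 5 N at the rail
- flap_hinge (a point): middle of the flap's hinge line, 22 mm above the table and 6 mm in front of the case's front face; the flap turns about the case's y axis here
- flap_rail (a point): middle of the round brass rail handle (10 mm thick, 110 mm long, parallel to the case's y axis, posts at its ends) on the flap's upper edge, 95 mm from the hinge line; 35 mm from rail axis to the wood. 117 mm above the table when closed, 22 mm when fully down
- tray: sorting tray, fixed: block 204 mm wide, 222 long, grey felt top 50 mm above the table. Origin on the table under the middle of its front edge (nearest the robot); x along the lanes away from the robot, y left. Three lanes 60 mm wide centred at y = -66, 0, 66 mm between strips 6 mm wide, 12 mm above the felt; a like strip closes the far end (inner side x = 216 mm); the front drops sheer to the table
- panel_red_c (a point): painted wooden panel, 110 x 52 x 5 mm, 50 g, gold edge round a red ground with flowers; this point is its centre (half-way up), x along the 110 mm length (either end may lead), z out of its painted side. It starts flat, face up, lengthwise in one of the tray's lanes, behind the front edge. May be absent
- panel_blue_c (a point): painted wooden panel, 110 x 52 x 5 mm, 50 g, gold edge round a blue ground with flowers; this point is its centre (half-way up), x along the 110 mm length (either end may lead), z out of its painted side. It starts flat, face up, lengthwise in one of the tray's lanes, behind the front edge. May be absent
- panel_green_c (a point): painted wooden panel, 110 x 52 x 5 mm, 50 g, gold edge round a green ground with flowers; this point is its centre (half-way up), x along the 110 mm length (either end may lead), z out of its painted side. It starts flat, face up, lengthwise in one of the tray's lanes, behind the front edge. May be absent
- shown0_c (a point): centre of a black painted panel with a gold edge (same size as the others) that already lies on show in bay 0; absent unless that bay is taken (just one of the four is present)
- shown1_c (a point): centre of a black painted panel with a gold edge (same size as the others) that already lies on show in bay 1; absent unless that bay is taken (just one of the four is present)
- shown2_c (a point): centre of a black painted panel with a gold edge (same size as the others) that already lies on show in bay 2; absent unless that bay is taken (just one of the four is present)
- shown3_c (a point): centre of a black painted panel with a gold edge (same size as the others) that already lies on show in bay 3; absent unless that bay is taken (just one of the four is present)
- vase_c (a point): squat brass vase, 74 mm high, 220 g, weighted foot; foot 66 mm across, belly 64 mm at 24 mm height, waist 36 mm from 46 to 60 mm height, rim 52 mm; this point is on its axis half-way up (37 mm), z along the axis, upward. It starts standing on the table close in front of the case, in the way of the flap
- felt_mat: round blue felt mat, 100 mm across, 3 mm thick, fixed on the table to the left of the case; origin at the centre of its underside
- bell: small brass hand bell, 83 mm high, standing on the table: bystander; origin under its middle
- spoon: painted spoon 160 mm long lying on the table behind the tray: bystander; origin at its middle
- salt: small white salt bowl, 35 mm high, beside the tray: bystander; origin under its middle
- tea_glass: tea glass in a metal holder, 100 mm high, behind the tray: bystander; origin under its middle
- candlestick: copper candlestick 110 mm high behind the case: bystander; origin under its middle

How it is judged:
On the way, in this order (a step that is already met when the one before it is completed fails the run):
1. the vase stands on its felt mat, released, with the front still shut (horizontal distance between vase_c and felt_mat below 0.028 m and height (world z) of vase_c below 0.046 m and angle between vase_c's own z axis and vertical below 0.15 rad and contact force between vase and the fingers below 0.3 N and value of joint flap below 0.2 rad), for 0.2 s.
2. the front is pulled all the way down (value of joint flap above 1.42 rad), for 0.2 s.
At the end, for the whole second after the job is handed in: each panel present, black one too, lies flat in its own bay, centre 49 to 72 mm behind the front face, new ones face up and lengthwise; front shut within 0.06 rad; vase upright, released, within 28 mm of the mat's middle (x of shown0_c in the frame of case between 0.049 and 0.072 m and y of shown0_c in the frame of case between -0.13 and 0.13 m and z of shown0_c in the frame of case between 0.053 and 0.0612 m and x of shown1_c in the frame of case between 0.049 and 0.072 m and y of shown1_c in the frame of case between -0.13 and 0.13 m and z of shown1_c in the frame of case between 0.053 and 0.0612 m and x of shown2_c in the frame of case between 0.049 and 0.072 m and y of shown2_c in the frame of case between -0.13 and 0.13 m and z of shown2_c in the frame of case between 0.053 and 0.0612 m and x of shown3_c in the frame of case between 0.049 and 0.072 m and y of shown3_c in the frame of case between -0.13 and 0.13 m and z of shown3_c in the frame of case between 0.053 and 0.0612 m and x of panel_red_c in the frame of case between 0.049 and 0.072 m and y of panel_red_c in the frame of case between -0.13 and 0.13 m and z of panel_red_c in the frame of case between 0.053 and 0.0612 m and angle between the x axis of each of panel_red_c, panel_blue_c, panel_green_c and the x axis of case, either way round below 0.2 rad and angle between each of panel_red_c, panel_blue_c, panel_green_c's own z axis and vertical below 0.2 rad and x of panel_blue_c in the frame of case between 0.049 and 0.072 m and y of panel_blue_c in the frame of case between -0.13 and 0.13 m and z of panel_blue_c in the frame of case between 0.053 and 0.0612 m and x of panel_green_c in the frame of case between 0.049 and 0.072 m and y of panel_green_c in the frame of case between -0.13 and 0.13 m and z of panel_green_c in the frame of case between 0.053 and 0.0612 m and horizontal distance between vase_c and felt_mat below 0.028 m and height (world z) of vase_c below 0.046 m and angle between vase_c's own z axis and vertical below 0.15 rad and contact force between vase and the fingers below 0.3 N and value of joint flap below 0.06 rad and linear speed of vase below 0.02 m/s); the robot touches nothing.
It fails at once if a bystander (bell, spoon, salt bowl, tea glass, or candlestick) is moved more than 30 mm (distance of any of bell, spoon, salt, tea_glass, candlestick from where it was at the start of the episode above 0.03 m).
Of panel_red, panel_blue, panel_green only 2 to 3 are there at a start; the rules pass over those that are not, and their reading is None.
Of shown0, shown1, shown2, shown3 only 1 to 1 are there at a start; the rules pass over those that are not, and their reading is None.
At some moment in a run one of vase, panel_red, panel_blue, panel_green may be knocked a few centimetres aside while the robot is not near it.
It also fails if it takes over 210 s, if anything falls off the work surface, if the arm or the gripper's body presses on something with over 40 N, if the wrist force passes 120 N, or if a joint passes its speed limit or range.

## Robot

A 6-joint arm with a two-finger parallel gripper is mounted at the origin on the work surface. World frame = base frame: x ahead of the robot, y to its left, z up, the work surface at z = 0. Lengths are in m, angles in rad, forces in N, time in s.
With the tool pointing down it reaches from about 0.25 to 0.775 m from the base axis. Payload 4 kg.
Tool frame: the origin (TCP) lies at the very end of the fingers, on their centre line; the grasp point (between the pads) lies env.grip_depth behind it (env.grip_depth is the distance from the TCP to the grasp point, in m); z points along the fingers, y is the line along which they close (so a half turn about z gives the same grasp; the last joint's range is limited). The gripper opens to 85 mm and grips with 20 to 120 N. Pads are 22 mm wide; open, the fingers measure 114 mm over their backs; the gripper's body (76 mm by 85 mm) begins 54 mm behind the grasp point. The pads swing forward as they close: fully open they stand 13 mm farther back than shut.
Start: joints at [1.072, 0.087, 1.371, -0, 1.684, -0.103], TCP at [0.212, 0.507, 0.231] pointing down, gripper open.
Joint ranges: [-3.1, 3.1], [-0.76, 2.03], [0.27, 2.55], [-1.08, 4.22], [0.17, 2.65], [-2.57, 2.57]. Speed limits (rad/s): [2.79, 2.79, 3.14, 3.14, 3.14, 3.14].

## Interface

Orientations are given as [roll, pitch, yaw] about the fixed x, y, z axes, in that order (R = Rz(yaw) Ry(pitch) Rx(roll)).
In Python, from workcell import monitor, imaging, env gives the robot as it stands.
- The arm moves only by the tool arm_command, never from a script. Its argument "series" is a list of rows, each an object with "gripper": the gripper command: -1 is fully open, 1 is shut, values between are in proportion; "dp": the shift along the world's x, y, z in mm, a list of three; "angular": the turn, a rotation vector about the world's x, y, z in rad, a list of three. In form: [{"gripper": gripper, "dp": [dx, dy, dz], "angular": [wx, wy, wz]}, ...]. A call has 1 to 10 rows; each row shifts and turns the commanded pose from where the row before left it; what a row does not reach is not made up. A row lasts 1/10 s, in which the tool goes at most 50 mm and 8.59 degrees, less where a joint would pass 70% of its speed; a pose out of reach is approached as far as the arm can. A call with a gripper value outside its range is refused whole. The fingers move at their own pace and stop on an object; "force" is the grip in N (left out, the last holds). Time passes only in rows, so rows that do not move let the fingers close. It gives the time, the measured TCP pose, the force, the opening and the grip force at its end, in the units of the state.
- monitor.sense(): the state, without advancing time (a new reading comes with each control period).
- imaging.get_image(name): name is "scene" or "top" or "wrist"; returns the picture (420x560x3 uint8, blue, green, red); there is no depth.
- imaging.get_calibration(name): a dict with "intrinsics" (3x3 intrinsics, pixels), "extrinsics" (4x4, takes a point from camera to world coordinates). Camera axes: x right, y up, looking along -z (the intrinsics and any distortion apply to the point x, -y, -z); pixel columns grow to the right and rows downward; lengths in m; the calibration is good to about 2 mm. The wrist camera is an equidistant fisheye: a pixel r from the principal point sees the ray r / f radians off the axis. A picture is of the moment at which its call begins: read the wrist's pose just before it. get_calibration takes no time and is no camera call; for the wrist camera it gives the pose at the moment of the call.
- env.finish_job(): hands the job in; it is judged then, once.
The state is a dict: "clock": time; "q": joint angles; "joint_velocities": joint speeds; "joint_torque": joint torques, N m; "eef_pos": TCP position; "ee_rot": TCP orientation; "contact_force": force on the tool from outside, world axes, zero at the start; "ft_torque": the same for the moment, N m; "gripper_width": finger opening in m; "grip_force": force on a finger pad.
Only numpy, scipy, OpenCV 4.12 (cv2) and the standard library are available. Lean on these libraries where they do the work, as an engineer would, in place of code of your own. Each camera call takes 0.05 s, during which the arm holds its last target. There are 200 camera calls.

## Working session

There is one attempt and no reset: what is moved stays moved. The work goes in short steps, Python scripts to look and compute and a tool call to move; the robot and the scene stay as the last step left them, time stands still between calls to the robot, and variables do not carry over. Pictures are saved under pics/ and viewed, at most 14 in all, crops included, and the job is handed in when it is done.

Besides the shell and the picture viewer there is one more tool, called after "Request:" by a JSON object that holds its "name" and its "arguments". arm_command: Moves the arm, as the interface text tells. Its arguments: {"type":"object","properties":{"series":{"type":"array","items":{"type":"object","properties":{"gripper":{"type":"number"},"dp":{"type":"array","items":{"type":"number"}},"angular":{"type":"array","items":{"type":"number"}}}}},"force":{"type":"number"}},"required":["series"]}

```bash
mkdir -p pics; ls
cat > h.py <<'E'
import numpy as np, cv2
from workcell import monitor, imaging, env
def snap(name,fn):
    c=imaging.get_calibration(name); im=imaging.get_image(name); cv2.imwrite('pics/'+fn+'.png',im)
    np.savez('pics/'+fn+'.npz',K=c['intrinsics'],T=c['extrinsics'],fish=name=='wrist'); return im
def ray(fn,u,v):
    d=np.load('pics/'+fn+'.npz'); K=d['K'];T=d['T']
    x=(u-K[0,2])/K[0,0]; y=(v-K[1,2])/K[1,1]
    if d['fish']:
        r=np.hypot(x,y); s=np.sin(r)/r if r>1e-9 else 1; p=np.array([x*s,-y*s,-np.cos(r)])
    else: p=np.array([x,-y,-1])
    p=T[:3,:3]@p; return T[:3,3],p/np.linalg.norm(p)
def atz(fn,u,v,z):
    o,d=ray(fn,u,v); return o+d*(z-o[2])/d[2]
def tri(*obs):
    A=np.zeros((3,3));b=np.zeros(3)
    for fn,u,v in obs:
        o,d=ray(fn,u,v); P=np.eye(3)-np.outer(d,d); A+=P;b+=P@o
    x=np.linalg.solve(A,b); e=[np.linalg.norm((np.eye(3)-np.outer(ray(*o)[1],ray(*o)[1]))@(x-ray(*o)[0])) for o in obs]
    return x,np.max(e)
def proj(fn,X):
    d=np.load('pics/'+fn+'.npz'); K=d['K'];T=d['T']
    p=T[:3,:3].T@(np.asarray(X)-T[:3,3]); x,y,z=p[0],-p[1],-p[2]
    if d['fish']:
        r=np.hypot(x,y);t=np.arctan2(r,z); s=t/r if r>1e-9 else 1/z
        x,y=x*s,y*s
    else: x,y=x/z,y/z
    return np.array([K[0,0]*x+K[0,2],K[1,1]*y+K[1,2]])
E
python3 - <<'E'
from h import *
print(monitor.sense()); print(env.grip_depth)
a=snap('scene','s0');b=snap('top','t0');w=snap('wrist','w0')
for n in 's0','t0','w0':
    d=np.load(f'pics/{n}.npz');print(n,d['K'].round(1).tolist(),d['T'].round(3).tolist())
cv2.imwrite('pics/t0x.png',cv2.resize(b,(800,600),interpolation=cv2.INTER_CUBIC))
cv2.imwrite('pics/s0x.png',cv2.resize(a,(800,600),interpolation=cv2.INTER_CUBIC))
E
```

```text
pics
{'clock': 0.0, 'q': array([ 1.07191435e+00,  8.79647727e-02,  1.37232451e+00,  1.71006549e-05,
        1.68362459e+00, -1.03102223e-01]), 'joint_velocities': array([ 2.53087880e-04, -1.28379088e-04, -6.89108611e-04, -2.52292164e-04,
        1.15065316e-03, -2.49547010e-06]), 'joint_torque': array([ 9.29211346e-04, -3.51870596e+01, -3.13271928e+01, -1.22585975e-04,
        1.07589419e-02,  3.72183734e-06]), 'eef_pos': array([0.2117864 , 0.50701634, 0.23009818]), 'ee_rot': array([-3.13928551e+00, -2.55804959e-04,  2.74581451e+00]), 'contact_force': array([ 0.06775188, -0.44271818,  0.39112354]), 'ft_torque': array([-0.02557322, -0.01552511, -0.00869227]), 'grip_force': 0.0, 'gripper_width': 0.08554482792888704}
0.0187
s0 [[512.0, 0.0, 288.1], [0.0, 512.0, 213.5], [0.0, 0.0, 1.0]] [[-0.747, -0.436, 0.502, 1.242], [0.665, -0.475, 0.577, 0.751], [-0.013, 0.764, 0.645, 0.952], [0.0, 0.0, 0.0, 1.0]]
t0 [[457.0, 0.0, 283.0], [0.0, 457.0, 202.9], [0.0, 0.0, 1.0]] [[-0.096, 0.973, -0.212, 0.36], [-0.995, -0.094, 0.019, -0.029], [-0.002, 0.212, 0.977, 1.135], [0.0, 0.0, 0.0, 1.0]]
w0 [[325.2, 0.0, 281.8], [0.0, 325.2, 212.3], [0.0, 0.0, 1.0]] [[0.386, -0.878, -0.283, 0.139], [0.922, 0.367, 0.12, 0.538], [-0.001, -0.308, 0.952, 0.373], [0.0, 0.0, 0.0, 1.0]]
```

View pics/t0x.png

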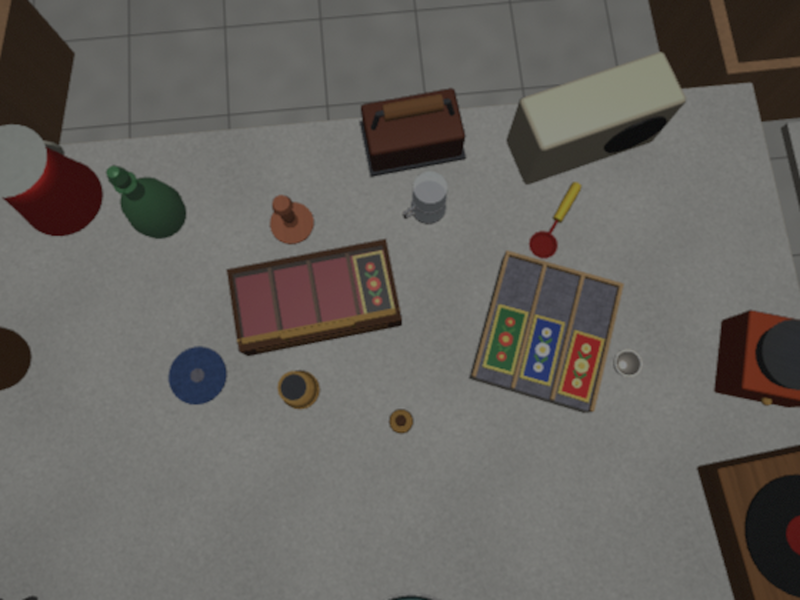

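View pics/s0x.png

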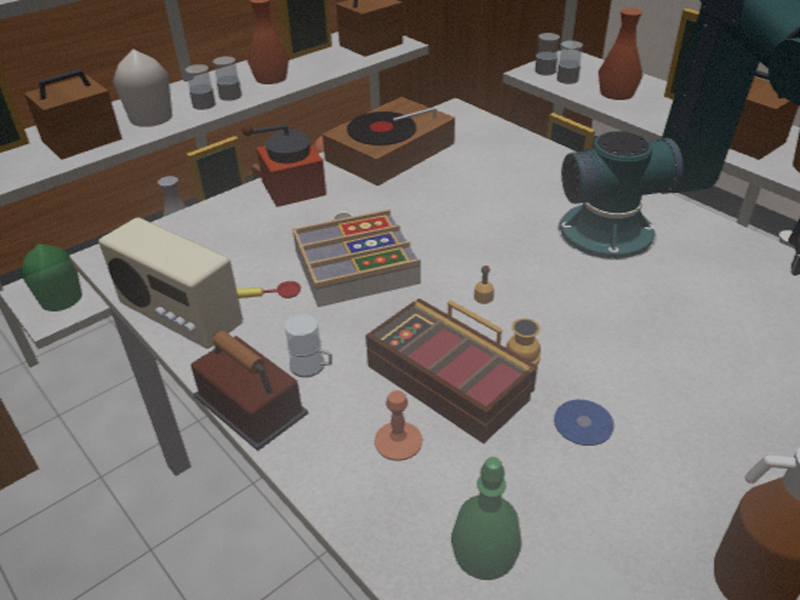

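The top view (800-px scale) shows the case centred at (315,297) with the black panel in bay 0. The tray is at (547,330) with green, blue and red panels, the vase at (297,388), the mat at (198,375) and the bell at (400,420).

Run:
```python
import cv2,numpy as np
t=cv2.imread('pics/t0.png');s=cv2.imread('pics/s0.png')
def crop(im,x,y,w,h,k): return cv2.convertScaleAbs(cv2.resize(im[y:y+h,x:x+w],None,fx=k,fy=k,interpolation=cv2.INTER_CUBIC),alpha=1.5)
# top: case 110..290 ,160..300 ; k=4.4
cv2.imwrite('pics/c1.png',crop(t,110,160,180,140,4))   #720x560
cv2.imwrite('pics/c2.png',crop(s,250,200,190,120,4))
a=crop(t,325,170,120,125,3.3333333);b=crop(s,200,140,100,75,4)
print(a.shape,b.shape)
m=np.zeros((420,800,3),np.uint8);m[:a.shape[0],:a.shape[1]]=a;m[:b.shape[0],400:400+b.shape[1]]=b
cv2.imwrite('pics/c3.png',m)
```

```text
(417, 400, 3) (300, 400, 3)
```

View pics/c1.png

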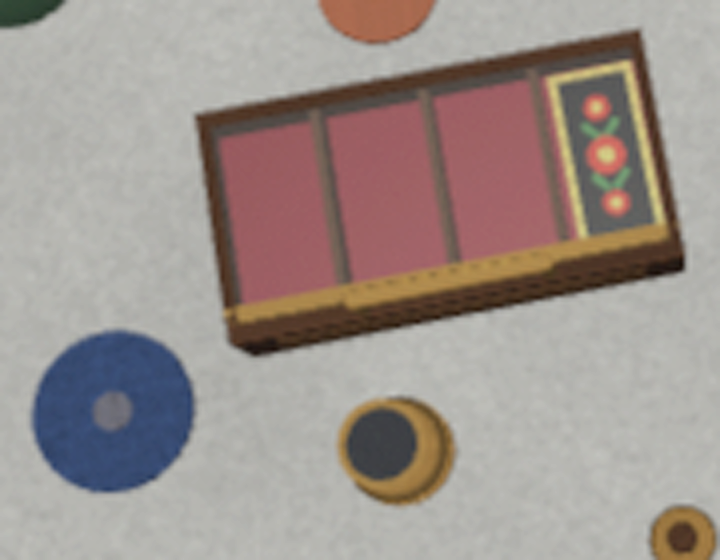

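View pics/c2.png

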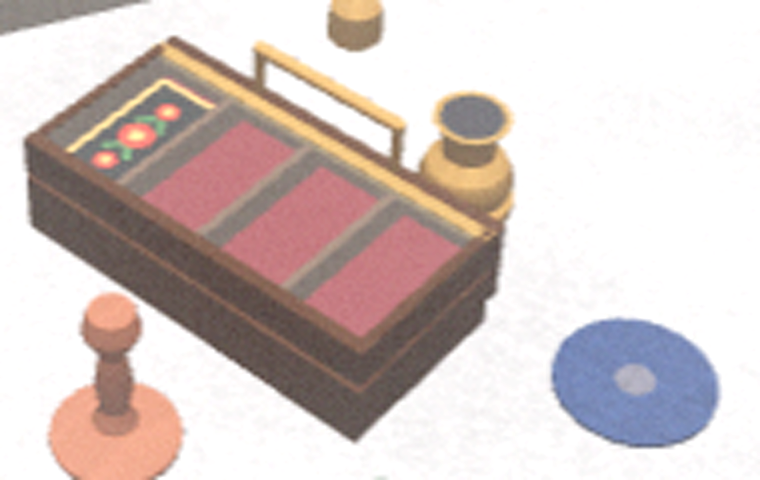

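View pics/c3.png

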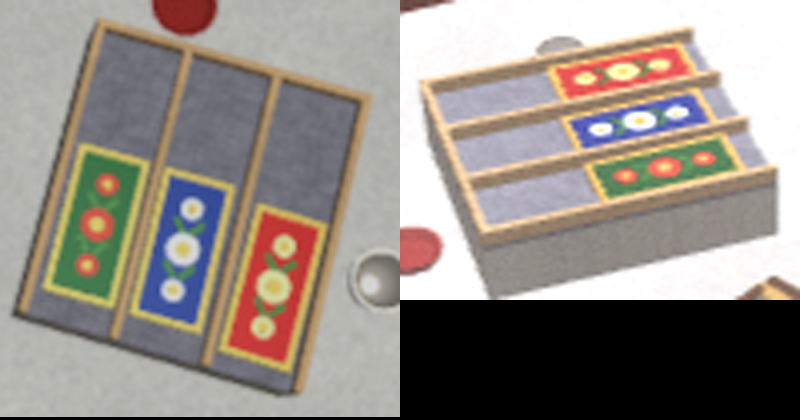

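```bash
cat >> h.py <<'E'
def C1(u,v): return ('t0',110+(u+.5)/4-.5,160+(v+.5)/4-.5)
def C2(u,v): return ('s0',250+(u+.5)/4-.5,200+(v+.5)/4-.5)
def C3(u,v):
    if u<400: return ('t0',325+(u+.5)*.3-.5,170+(v+.5)*.3-.5)
    return ('s0',200+(u-400+.5)/4-.5,140+(v+.5)/4-.5)
E
python3 - <<'E'
from h import *
np.set_printoptions(precision=4,suppress=True)
P={'case BL':(C1(195,115),C2(362,350)),'case BR':(C1(640,32),C2(28,142)),
'FLflap':(C1(228,318),C2(500,222)),
'railL':(C1(345,298),C2(403,127)),'railR':(C1(552,263),C2(258,45)),
'mat':(C1(113,411),C2(635,381)),'vase rim':(C1(383,444),C2(473,118)),
'tray BL':(C3(97,20),C3(485,238)),'tray BR':(C3(370,95),C3(422,82)),'tray FL':(C3(15,315),C3(777,172)),'trayFR':(C3(298,392),C3(692,32)),
'green':(C3(96,224),C3(666,167)),'blue':(C3(183,249),C3(640,121)),'red':(C3(273,286),C3(622,71))}
X={}
for k,v in P.items():
    X[k],e=tri(*v);print(k,X[k],round(e,4))
d=X['case BR']-X['case BL'];print('case w',np.hypot(*d[:2]),'yaw',np.arctan2(d[0],-d[1]))
d=X['railR']-X['railL'];print('rail w',np.hypot(*d[:2]),'yaw',np.arctan2(d[0],-d[1]))
d=X['tray BR']-X['tray BL'];print('tray w',np.hypot(*d[:2]),'yaw',np.arctan2(d[0],-d[1]))
d=X['tray BL']-X['tray FL'];print('tray l',np.hypot(*d[:2]),'yaw',np.arctan2(d[1],d[0]))
d=X['tray BR']-X['trayFR'];print('tray l',np.hypot(*d[:2]),'yaw',np.arctan2(d[1],d[0]))
for n,q in (('bell',C1(682,536)),('salt',C3(378,280))): print(n,atz(*q,.04))
E
```

```text
case BL [0.6509 0.243  0.0828] 0.0012
case BR [ 0.6774 -0.0239  0.0774] 0.0019
FLflap [0.5246 0.2297 0.0895] 0.0045
railL [0.5269 0.1549 0.117 ] 0.0017
railR [0.5359 0.0376 0.1149] 0.0017
mat [ 0.4901  0.3225 -0.001 ] 0.0013
vase rim [0.4476 0.1461 0.0703] 0.0017
tray BL [ 0.6436 -0.2269  0.0566] 0.0017
tray BR [ 0.5675 -0.415   0.06  ] 0.0022
tray FL [ 0.4377 -0.144   0.055 ] 0.0011
trayFR [ 0.3637 -0.3317  0.0554] 0.0019
green [ 0.4945 -0.2071  0.0543] 0.0017
blue [ 0.4708 -0.2665  0.0535] 0.0018
red [ 0.439  -0.3265  0.0546] 0.0011
case w 0.26822363093968576 yaw 0.098951359458292
rail w 0.11757076920640815 yaw 0.07615972459914336
tray w 0.20291765157092198 yaw -0.38460327472154376
tray l 0.2219548877446499 yaw -0.38295257515106085
tray l 0.2201543334296147 yaw -0.38822567676801073
bell [ 0.3807 -0.022   0.04  ]
salt [ 0.4378 -0.407   0.04  ]
```

Both views agree within 2 mm: case yaw +0.099, front-face middle (0.536, 0.097), and tray yaw -0.385, front-edge middle (0.401, -0.238). The vase is at (0.448, 0.146) and the mat at (0.490, 0.3225). I'll move above the vase first.

Request:
{"name": "arm_command", "arguments": {"series": [{"gripper": -1, "dp": [23.6, -36.1, -4], "angular": [0, 0, 0]}, {"gripper": -1, "dp": [23.6, -36.1, -4], "angular": [0, 0, 0]}, {"gripper": -1, "dp": [23.6, -36.1, -4], "angular": [0, 0, 0]}, {"gripper": -1, "dp": [23.6, -36.1, -4], "angular": [0, 0, 0]}, {"gripper": -1, "dp": [23.6, -36.1, -4], "angular": [0, 0, 0]}, {"gripper": -1, "dp": [23.6, -36.1, -4], "angular": [0, 0, 0]}, {"gripper": -1, "dp": [23.6, -36.1, -4], "angular": [0, 0, 0]}, {"gripper": -1, "dp": [23.6, -36.1, -4], "angular": [0, 0, 0]}, {"gripper": -1, "dp": [23.6, -36.1, -4], "angular": [0, 0, 0]}, {"gripper": -1, "dp": [23.6, -36.1, -4], "angular": [0, 0, 0]}], "force": 40}}

```text
clock: 1.15
eef_pos: [0.4485, 0.1448, 0.191]
ee_rot: [3.141, -0.0, 2.746]
contact_force: [0.6, -0.1, -0.1]
gripper_width: 0.0851
grip_force: 0.0
```

Request:
{"name": "arm_command", "arguments": {"series": [{"gripper": -1, "dp": [0, 0, 0]}, {"gripper": -1, "dp": [0, 0, 0]}]}}

```text
$.series[0]: bad value
```

Request:
{"name": "arm_command", "arguments": {"series": [{"gripper": -1, "dp": [0, 1, -35], "angular": [0, 0, 0]}, {"gripper": -1, "dp": [0, 0, -35], "angular": [0, 0, 0]}, {"gripper": -1, "dp": [0, 0, -30], "angular": [0, 0, 0]}, {"gripper": -1, "dp": [0, 0, -20], "angular": [0, 0, 0]}, {"gripper": -1, "dp": [0, 0, -19], "angular": [0, 0, 0]}, {"gripper": -1, "dp": [0, 0, 0], "angular": [0, 0, 0]}]}}

```text
clock: 1.75
eef_pos: [0.4452, 0.1469, 0.0489]
ee_rot: [-3.137, -0.006, 2.746]
contact_force: [-1.1, 0.0, -0.6]
gripper_width: 0.0855
grip_force: 0.0
```

Request:
{"name": "arm_command", "arguments": {"series": [{"gripper": 1, "dp": [0, 0, 0], "angular": [0, 0, 0]}, {"gripper": 1, "dp": [0, 0, 0], "angular": [0, 0, 0]}, {"gripper": 1, "dp": [0, 0, 0], "angular": [0, 0, 0]}, {"gripper": 1, "dp": [0, 0, 0], "angular": [0, 0, 0]}, {"gripper": 1, "dp": [0, 0, 0], "angular": [0, 0, 0]}, {"gripper": 1, "dp": [0, 0, 0], "angular": [0, 0, 0]}, {"gripper": 1, "dp": [0, 0, 0], "angular": [0, 0, 0]}, {"gripper": 1, "dp": [0, 0, 0], "angular": [0, 0, 0]}], "force": 40}}

```text
clock: 2.55
eef_pos: [0.4492, 0.1475, 0.0545]
ee_rot: [3.14, 0.003, 2.746]
contact_force: [-2.0, -1.2, 5.6]
gripper_width: 0.0475
grip_force: 40.2
```

Request:
{"name": "arm_command", "arguments": {"series": [{"gripper": 1, "dp": [0, 0, 10], "angular": [0, 0, 0]}, {"gripper": 1, "dp": [0, 0, 15], "angular": [0, 0, 0]}, {"gripper": 1, "dp": [0, 0, 15], "angular": [0, 0, 0]}, {"gripper": 1, "dp": [0, 0, 0], "angular": [0, 0, 0]}, {"gripper": 1, "dp": [0, 0, 0], "angular": [0, 0, 0]}]}}

```text
clock: 3.05
eef_pos: [0.4481, 0.1476, 0.0924]
ee_rot: [3.141, 0.0, 2.746]
contact_force: [-0.5, -0.4, -2.8]
gripper_width: 0.0472
grip_force: 41.6
```

Run:
```python
from h import *
s=snap('scene','s1');w=snap('wrist','w1')
c=cv2.resize(s[190:330,250:450],None,fx=2,fy=2)
m=np.zeros((420,800,3),np.uint8);m[:280,:400]=c;m[:300,400:]=cv2.resize(w,(400,300));cv2.imwrite('pics/m1.png',m)
```

```text
(no output)
```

View pics/m1.png

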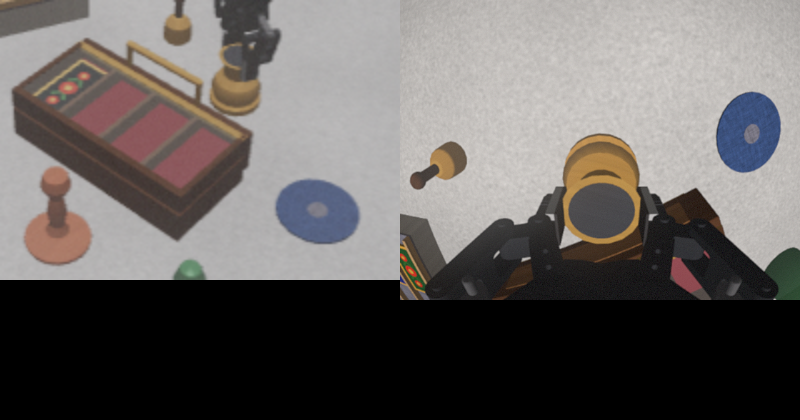

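Lifted, upright: load about 2.5 N, vase centred between the pads. Now I'll carry it to the mat.

Request:
{"name": "arm_command", "arguments": {"series": [{"gripper": 1, "dp": [4.2, 17.5, 0], "angular": [0, 0, 0]}, {"gripper": 1, "dp": [4.2, 17.5, 0], "angular": [0, 0, 0]}, {"gripper": 1, "dp": [4.2, 17.5, 0], "angular": [0, 0, 0]}, {"gripper": 1, "dp": [4.2, 17.5, 0], "angular": [0, 0, 0]}, {"gripper": 1, "dp": [4.2, 17.5, 0], "angular": [0, 0, 0]}, {"gripper": 1, "dp": [4.2, 17.5, 0], "angular": [0, 0, 0]}, {"gripper": 1, "dp": [4.2, 17.5, 0], "angular": [0, 0, 0]}, {"gripper": 1, "dp": [4.2, 17.5, 0], "angular": [0, 0, 0]}, {"gripper": 1, "dp": [4.2, 17.5, 0], "angular": [0, 0, 0]}, {"gripper": 1, "dp": [4.2, 17.5, 0], "angular": [0, 0, 0]}]}}

```text
clock: 4.15
eef_pos: [0.4902, 0.3239, 0.092]
ee_rot: [-3.141, -0.0, 2.746]
contact_force: [-0.1, -0.2, -2.6]
gripper_width: 0.0472
grip_force: 41.7
```

Request:
{"name": "arm_command", "arguments": {"series": [{"gripper": 1, "dp": [0, 0, 0], "angular": [0, 0, 0]}, {"gripper": 1, "dp": [0, 0, -10], "angular": [0, 0, 0]}, {"gripper": 1, "dp": [0, 0, -10], "angular": [0, 0, 0]}, {"gripper": 1, "dp": [0, 0, -6], "angular": [0, 0, 0]}, {"gripper": 1, "dp": [0, 0, -3], "angular": [0, 0, 0]}, {"gripper": 1, "dp": [0, 0, 0], "angular": [0, 0, 0]}]}}

```text
clock: 4.75
eef_pos: [0.4895, 0.3218, 0.0623]
ee_rot: [-3.14, -0.001, 2.745]
contact_force: [-0.3, -0.0, -2.8]
gripper_width: 0.0476
grip_force: 41.8
```

Request:
{"name": "arm_command", "arguments": {"series": [{"gripper": 1, "dp": [0, 0, -2], "angular": [0, 0, 0]}, {"gripper": 1, "dp": [0, 0, -2], "angular": [0, 0, 0]}, {"gripper": 1, "dp": [0, 0, 0], "angular": [0, 0, 0]}]}}

```text
clock: 5.05
eef_pos: [0.4901, 0.3224, 0.0594]
ee_rot: [3.141, 0.0, 2.746]
contact_force: [-0.8, -0.2, -2.6]
gripper_width: 0.0473
grip_force: 41.8
```

Request:
{"name": "arm_command", "arguments": {"series": [{"gripper": 1, "dp": [0, 0, -1.5], "angular": [0, 0, 0]}, {"gripper": 1, "dp": [0, 0, -1], "angular": [0, 0, 0]}, {"gripper": 1, "dp": [0, 0, 0], "angular": [0, 0, 0]}]}}

```text
clock: 5.35
eef_pos: [0.4904, 0.3226, 0.0578]
ee_rot: [3.141, 0.001, 2.746]
contact_force: [-0.8, -1.3, 0.9]
gripper_width: 0.0474
grip_force: 42.0
```

Request:
{"name": "arm_command", "arguments": {"series": [{"gripper": -1, "dp": [0, 0, 0], "angular": [0, 0, 0]}, {"gripper": -1, "dp": [0, 0, 0], "angular": [0, 0, 0]}, {"gripper": -1, "dp": [0, 0, 0], "angular": [0, 0, 0]}, {"gripper": -1, "dp": [0, 0, 0], "angular": [0, 0, 0]}, {"gripper": -1, "dp": [0, 0, 0], "angular": [0, 0, 0]}, {"gripper": -1, "dp": [0, 0, 0], "angular": [0, 0, 0]}, {"gripper": -1, "dp": [0, 0, 10], "angular": [0, 0, 0]}, {"gripper": -1, "dp": [0, 0, 30], "angular": [0, 0, 0]}, {"gripper": -1, "dp": [0, 0, 45], "angular": [0, 0, 0]}, {"gripper": -1, "dp": [0, 0, 35], "angular": [0, 0, 0]}]}}

```text
clock: 6.35
eef_pos: [0.4904, 0.3227, 0.18]
ee_rot: [3.14, 0.002, 2.746]
contact_force: [-0.0, 0.7, 0.0]
gripper_width: 0.0857
grip_force: 0.0
```

Request:
{"name": "arm_command", "arguments": {"series": [{"gripper": -1, "dp": [4.4, -25.1, 0], "angular": [0, 0, -0.1346]}, {"gripper": -1, "dp": [4.4, -25.1, 0], "angular": [0, 0, -0.1346]}, {"gripper": -1, "dp": [4.4, -25.1, 0], "angular": [0, 0, -0.1346]}, {"gripper": -1, "dp": [4.4, -25.1, 0], "angular": [0, 0, -0.1346]}, {"gripper": -1, "dp": [4.4, -25.1, 0], "angular": [0, 0, -0.1346]}, {"gripper": -1, "dp": [4.4, -25.1, 0], "angular": [0, 0, -0.1346]}, {"gripper": -1, "dp": [4.4, -25.1, 0], "angular": [0, 0, -0.1346]}, {"gripper": -1, "dp": [4.4, -25.1, 0], "angular": [0, 0, -0.1346]}, {"gripper": -1, "dp": [4.4, -25.1, 0], "angular": [0, 0, 0]}, {"gripper": -1, "dp": [0, 0, 0], "angular": [0, 0, 0]}]}}

```text
clock: 7.35
eef_pos: [0.5303, 0.0939, 0.1778]
ee_rot: [3.14, 0.001, 1.665]
contact_force: [-0.9, 0.3, -0.3]
gripper_width: 0.0857
grip_force: 0.0
```

Run:
```python
from h import *
print(monitor.sense()['q'])
w=snap('wrist','w2');s=snap('scene','s2')
m=np.zeros((420,800,3),np.uint8);m[:280,:400]=cv2.resize(s[190:330,250:450],None,fx=2,fy=2);m[:300,400:]=cv2.resize(w,(400,300));cv2.imwrite('pics/m2.png',m)
```

```text
[ 7.07854268e-02  7.74966918e-02  1.48726774e+00 -1.29923809e-03
  1.57544237e+00 -2.35885859e-02]
```

View pics/m2.png

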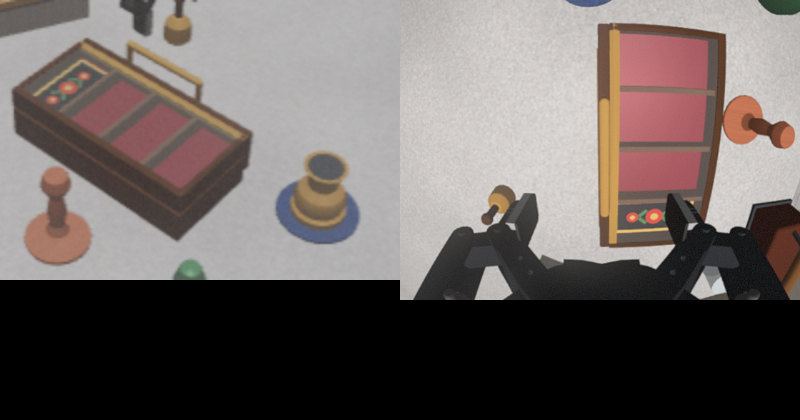

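The vase stands in the middle of its mat, and the rail at montage x≈604 lies midway between the fingers (520 to 685) and parallel to the pads. Next I'll grip the rail.

Request:
{"name": "arm_command", "arguments": {"series": [{"gripper": -1, "dp": [0, 2, -30], "angular": [0, 0, 0]}, {"gripper": -1, "dp": [0, 0, -25], "angular": [0, 0, 0]}, {"gripper": -1, "dp": [0, 0, -17], "angular": [0, 0, 0]}, {"gripper": 1, "dp": [0, 0, 0], "angular": [0, 0, 0]}, {"gripper": 1, "dp": [0, 0, 0], "angular": [0, 0, 0]}, {"gripper": 1, "dp": [0, 0, 0], "angular": [0, 0, 0]}, {"gripper": 1, "dp": [0, 0, 0], "angular": [0, 0, 0]}, {"gripper": 1, "dp": [0, 0, 0], "angular": [0, 0, 0]}, {"gripper": 1, "dp": [0, 0, 0], "angular": [0, 0, 0]}, {"gripper": 1, "dp": [0, 0, 0], "angular": [0, 0, 0]}], "force": 30}}

```text
clock: 8.45
eef_pos: [0.5306, 0.0988, 0.1062]
ee_rot: [3.139, -0.0, 1.669]
contact_force: [0.2, 0.2, 3.7]
gripper_width: 0.0086
grip_force: 29.4
```

Request:
{"name": "arm_command", "arguments": {"series": [{"gripper": 1, "dp": [0, 0, 0], "angular": [0, 0, 0]}, {"gripper": 1, "dp": [0, 0, 0], "angular": [0, 0, 0]}, {"gripper": 1, "dp": [0, 0, 0], "angular": [0, 0, 0]}, {"gripper": 1, "dp": [0, 0, 0], "angular": [0, 0, 0]}]}}

```text
clock: 8.85
eef_pos: [0.5306, 0.0988, 0.1061]
ee_rot: [3.139, -0.0, 1.669]
contact_force: [0.1, 0.8, 5.7]
gripper_width: 0.0086
grip_force: 29.5
```

Request:
{"name": "arm_command", "arguments": {"series": [{"gripper": 1, "dp": [-14.8, -1.5, -1.2], "angular": [0, 0, 0]}, {"gripper": 1, "dp": [-14.4, -1.4, -3.5], "angular": [0, 0, 0]}, {"gripper": 1, "dp": [-13.7, -1.4, -5.7], "angular": [0, 0, 0]}, {"gripper": 1, "dp": [-12.6, -1.3, -7.8], "angular": [0, 0, 0]}, {"gripper": 1, "dp": [-11.3, -1.1, -9.7], "angular": [0, 0, 0]}, {"gripper": 1, "dp": [0, 0, 0], "angular": [0, 0, 0]}]}}

```text
clock: 9.45
eef_pos: [0.4616, 0.0917, 0.0755]
ee_rot: [-3.14, 0.0, 1.669]
contact_force: [1.8, 0.5, -3.0]
gripper_width: 0.0085
grip_force: 29.5
```

Request:
{"name": "arm_command", "arguments": {"series": [{"gripper": 1, "dp": [-9.6, -1.0, -11.3], "angular": [0, 0, 0]}, {"gripper": 1, "dp": [-7.8, -0.8, -12.7], "angular": [0, 0, 0]}, {"gripper": 1, "dp": [-5.7, -0.6, -13.8], "angular": [0, 0, 0]}, {"gripper": 1, "dp": [-3.5, -0.3, -14.5], "angular": [0, 0, 0]}, {"gripper": 1, "dp": [-1.2, -0.1, -14.9], "angular": [0, 0, 0]}, {"gripper": 1, "dp": [0, 0, 0], "angular": [0, 0, 0]}, {"gripper": 1, "dp": [0, 0, 0], "angular": [0, 0, 0]}, {"gripper": 1, "dp": [0, 0, 0], "angular": [0, 0, 0]}]}}

```text
clock: 10.25
eef_pos: [0.4383, 0.0893, 0.011]
ee_rot: [3.135, 0.0, 1.669]
contact_force: [5.8, 1.1, -0.8]
gripper_width: 0.0085
grip_force: 31.4
```

Request:
{"name": "arm_command", "arguments": {"series": [{"gripper": 0.4, "dp": [0, 0, 0], "angular": [0, 0, 0]}, {"gripper": 0.4, "dp": [0, 0, 0], "angular": [0, 0, 0]}, {"gripper": 0.4, "dp": [0, 0, 0], "angular": [0, 0, 0]}, {"gripper": 0.4, "dp": [0, 0, 10], "angular": [0, 0, 0]}, {"gripper": 0.4, "dp": [0, 0, 30], "angular": [0, 0, 0]}, {"gripper": 0.4, "dp": [0, 0, 40], "angular": [0, 0, 0]}, {"gripper": 0.4, "dp": [0, 0, 40], "angular": [0, 0, 0]}, {"gripper": 1, "dp": [0, 0, 30], "angular": [0, 0, 0]}]}}

```text
clock: 11.05
eef_pos: [0.4355, 0.0891, 0.1632]
ee_rot: [3.138, 0.0, 1.669]
contact_force: [-0.2, 0.7, 0.2]
gripper_width: 0.0122
grip_force: 0.0
```

Request:
{"name": "arm_command", "arguments": {"series": [{"gripper": 1, "dp": [4, -35.9, 0], "angular": [0, 0, 0.109]}, {"gripper": 1, "dp": [4, -35.9, 0], "angular": [0, 0, 0.109]}, {"gripper": 1, "dp": [4, -35.9, 0], "angular": [0, 0, 0.109]}, {"gripper": 1, "dp": [4, -35.9, 0], "angular": [0, 0, 0.109]}, {"gripper": 1, "dp": [4, -35.9, 0], "angular": [0, 0, 0.109]}, {"gripper": 1, "dp": [4, -35.9, 0], "angular": [0, 0, 0.109]}, {"gripper": 1, "dp": [4, -35.9, 0], "angular": [0, 0, 0.109]}, {"gripper": 1, "dp": [4, -35.9, 0], "angular": [0, 0, 0.109]}, {"gripper": 1, "dp": [4, -35.9, 0], "angular": [0, 0, 0.109]}, {"gripper": 1, "dp": [4, -35.9, 0], "angular": [0, 0, 0.109]}]}}

```text
clock: 12.05
eef_pos: [0.4748, -0.2713, 0.1604]
ee_rot: [3.141, 0.0, 2.763]
contact_force: [-0.3, 0.7, 1.6]
gripper_width: 0.0003
grip_force: 0.0
```

Run:
```python
from h import *
s=monitor.sense();print(s['q'].round(3),s['eef_pos'].round(4),s['ee_rot'].round(3))
w=snap('wrist','w3');s=snap('scene','s3');t=snap('top','t3')
m=np.zeros((600,800,3),np.uint8);m[:280,:400]=cv2.resize(s[190:330,250:450],None,fx=2,fy=2)
m[280:600,:400]=cv2.resize(t[150:310,90:290],None,fx=2,fy=2)
m[:300,400:]=cv2.resize(w,(400,300));m[300:600,400:]=cv2.resize(s[140:215,200:300],None,fx=4,fy=4);cv2.imwrite('pics/m3.png',m)
```

```text
[-0.623  0.105  1.493  0.     1.544 -1.815] [ 0.4748 -0.2713  0.1604] [3.141 0.    2.763]
```

View pics/m3.png

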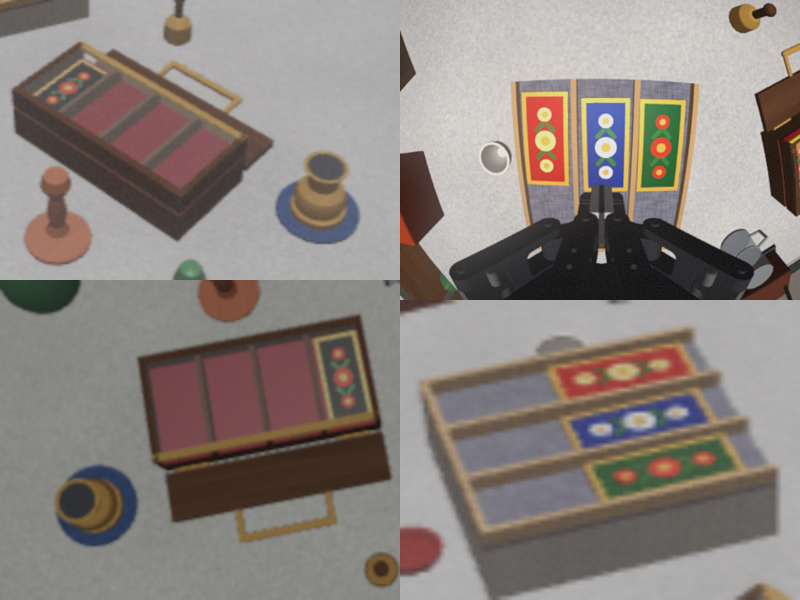

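The flap is fully down, with bays 1–3 empty and the panels unmoved: blue centre at montage (605,147), red (545,141), green (661,144). Next I'll cross-check with the wrist view and press on blue.

Run:
```python
from h import *
np.set_printoptions(precision=4,suppress=True)
for n,u,v in (('red',545,141),('blue',605.5,147.5),('green',661,144),('red front',543,92),('trayFL?',696,84),('trayFR?',514,82)):
    print(n,atz('w3',(u-400)*1.4,v*1.4,.055))
```

```text
red [ 0.441  -0.3256  0.055 ]
blue [ 0.4734 -0.2652  0.055 ]
green [ 0.4928 -0.205   0.055 ]
red front [ 0.3902 -0.3047  0.055 ]
trayFL? [ 0.4417 -0.1443  0.055 ]
trayFR? [ 0.3658 -0.3307  0.055 ]
```

Request:
{"name": "arm_command", "arguments": {"series": [{"gripper": 1, "dp": [3, 2, -40], "angular": [0, 0, -0.007]}, {"gripper": 1, "dp": [0, 0, -35], "angular": [0, 0, 0]}, {"gripper": 1, "dp": [0, 0, -20], "angular": [0, 0, 0]}, {"gripper": 1, "dp": [0, 0, -6], "angular": [0, 0, 0]}, {"gripper": 1, "dp": [0, 0, 0], "angular": [0, 0, 0]}, {"gripper": 1, "dp": [0, 0, -3], "angular": [0, 0, 0]}, {"gripper": 1, "dp": [0, 0, 0], "angular": [0, 0, 0]}]}}

```text
clock: 12.9
eef_pos: [0.4789, -0.2682, 0.0574]
ee_rot: [-3.141, 0.003, 2.752]
contact_force: [0.7, 0.2, 0.4]
gripper_width: -0.0001
grip_force: 0.0
```

Request:
{"name": "arm_command", "arguments": {"series": [{"gripper": 1, "dp": [0, 0, -2], "angular": [0, 0, 0]}, {"gripper": 1, "dp": [0, 0, -2], "angular": [0, 0, 0]}, {"gripper": 1, "dp": [0, 0, 0], "angular": [0, 0, 0]}]}}

```text
clock: 13.2
eef_pos: [0.479, -0.2685, 0.0551]
ee_rot: [-3.141, 0.003, 2.752]
contact_force: [-2.5, 2.2, 10.8]
gripper_width: 0.0002
grip_force: 5.2
```

Request:
{"name": "arm_command", "arguments": {"series": [{"gripper": 1, "dp": [-5.75, 2.35, 0], "angular": [0, 0, 0]}, {"gripper": 1, "dp": [-5.75, 2.35, 0], "angular": [0, 0, 0]}, {"gripper": 1, "dp": [-5.75, 2.35, 0], "angular": [0, 0, 0]}, {"gripper": 1, "dp": [-5.75, 2.35, 0], "angular": [0, 0, 0]}, {"gripper": 1, "dp": [-5.75, 2.35, 0], "angular": [0, 0, 0]}, {"gripper": 1, "dp": [-5.75, 2.35, 0], "angular": [0, 0, 0]}, {"gripper": 1, "dp": [-5.75, 2.35, 0], "angular": [0, 0, 0]}, {"gripper": 1, "dp": [-5.75, 2.35, 0], "angular": [0, 0, 0]}, {"gripper": 1, "dp": [-5.75, 2.35, 0], "angular": [0, 0, 0]}, {"gripper": 1, "dp": [-5.75, 2.35, 0], "angular": [0, 0, 0]}]}}

```text
clock: 14.2
eef_pos: [0.4235, -0.2464, 0.0551]
ee_rot: [-3.14, 0.01, 2.752]
contact_force: [3.3, -0.7, 6.3]
gripper_width: 0.0
grip_force: 2.8
```

Request:
{"name": "arm_command", "arguments": {"series": [{"gripper": 1, "dp": [0, 0, 0], "angular": [0, 0, 0]}, {"gripper": 1, "dp": [0, 0, 30], "angular": [0, 0, 0]}, {"gripper": -1, "dp": [-10, 4, 40], "angular": [0, 0, 0]}, {"gripper": -1, "dp": [-20, 8, 30], "angular": [0, 0, 0]}, {"gripper": -1, "dp": [-20, 8, 0], "angular": [0, 0, 0]}, {"gripper": -1, "dp": [0, 0, 0], "angular": [0, 0, 0]}, {"gripper": -1, "dp": [0, 0, 0], "angular": [0, 0, 0]}]}}

```text
clock: 14.9
eef_pos: [0.3707, -0.2245, 0.152]
ee_rot: [-3.141, 0.001, 2.752]
contact_force: [0.8, 0.2, -0.5]
gripper_width: 0.072
grip_force: 0.0
```

Run:
```python
from h import *
s=monitor.sense();print(s['eef_pos'].round(4),s['ee_rot'].round(3))
w=snap('wrist','w4');s=snap('scene','s4');t=snap('top','t4')
cv2.imwrite('pics/m4.png',np.hstack([cv2.resize(w,(480,360)),np.vstack([cv2.resize(s[140:215,200:300],(320,240)),np.zeros((120,320,3),np.uint8)])]))
```

```text
[ 0.3707 -0.2245  0.152 ] [-3.141e+00  1.000e-03  2.752e+00]
```

View pics/m4.png

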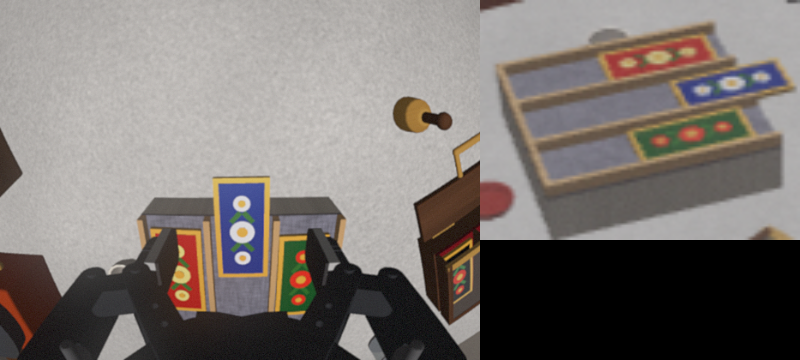

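Blue now overhangs; its front corners are at (213,178) and (269,177) and its rear corners at (218,277) and (269,275).

Run:
```python
from h import *
np.set_printoptions(precision=4,suppress=True)
k=560/480
c=[atz('w4',u*k,v*k,.055)[:2] for u,v in ((213,178),(269,177),(269,275),(218,277))]
print(np.array(c)); f=(c[0]+c[1])/2;r=(c[2]+c[3])/2;d=r-f;L=np.hypot(*d);print(f,r,L,np.arctan2(d[1],d[0]))
g=f+d/L*.014;print('grip14',g)
F=np.array([.4007,-.2379]);a=-.3857;e=np.array([np.cos(a),np.sin(a)]);print('front in tray x',(f-F)@e,'y',(f-F)@[-e[1],e[0]])
```

```text
[[ 0.3564 -0.246 ]
 [ 0.3747 -0.199 ]
 [ 0.4767 -0.2362]
 [ 0.4584 -0.2873]]
[ 0.3655 -0.2225] [ 0.4676 -0.2617] 0.10930452001593474 -0.3673539283552562
grip14 [ 0.3786 -0.2275]
front in tray x -0.03837630548485417 y 0.001059940895069272
```

Request:
{"name": "arm_command", "arguments": {"series": [{"gripper": -1, "dp": [7, -3, -40], "angular": [0, 0, 0.01]}, {"gripper": -1, "dp": [0, 0, -40], "angular": [0, 0, 0]}, {"gripper": -1, "dp": [0, 0, -25], "angular": [0, 0, 0]}, {"gripper": -1, "dp": [0, 0, -11], "angular": [0, 0, 0]}, {"gripper": -1, "dp": [0, 0, 0], "angular": [0, 0, 0]}, {"gripper": 1, "dp": [0, 0, 0], "angular": [0, 0, 0]}, {"gripper": 1, "dp": [0, 0, 0], "angular": [0, 0, 0]}, {"gripper": 1, "dp": [0, 0, 0], "angular": [0, 0, 0]}, {"gripper": 1, "dp": [0, 0, 0], "angular": [0, 0, 0]}, {"gripper": 1, "dp": [0, 0, 0], "angular": [0, 0, 0]}], "force": 50}}

```text
clock: 16.05
eef_pos: [0.3788, -0.2283, 0.0375]
ee_rot: [-3.141, 0.004, 2.762]
contact_force: [-0.2, 0.1, 5.4]
gripper_width: 0.0503
grip_force: 51.4
```

Request:
{"name": "arm_command", "arguments": {"series": [{"gripper": 1, "dp": [0, 0, 0], "angular": [0, 0, 0]}, {"gripper": 1, "dp": [0, 0, 0], "angular": [0, 0, 0]}, {"gripper": 1, "dp": [0, 0, 10], "angular": [0, 0, 0]}, {"gripper": 1, "dp": [0, 0, 20], "angular": [0, 0, 0]}, {"gripper": 1, "dp": [0, 0, 30], "angular": [0, 0, 0]}, {"gripper": 1, "dp": [0, 0, 0], "angular": [0, 0, 0]}]}}

```text
clock: 16.65
eef_pos: [0.3796, -0.2291, 0.1]
ee_rot: [-3.139, 0.008, 2.762]
contact_force: [0.8, -0.3, -0.5]
gripper_width: 0.0505
grip_force: 52.0
```

Run:
```python
from h import *
s=monitor.sense();print(s['eef_pos'].round(4),s['ee_rot'].round(3),s['gripper_width'],s['ft_torque'])
w=snap('wrist','w5');s=snap('scene','s5')
cv2.imwrite('pics/m5.png',np.hstack([cv2.resize(w,(480,360)),np.vstack([cv2.resize(s[120:210,200:320],(320,240)),np.zeros((120,320,3),np.uint8)])]))
```

```text
[ 0.3796 -0.2291  0.1   ] [-3.139  0.008  2.762] 0.05048065054358715 [-0.00954408 -0.0304172  -0.0280814 ]
```

View pics/m5.png

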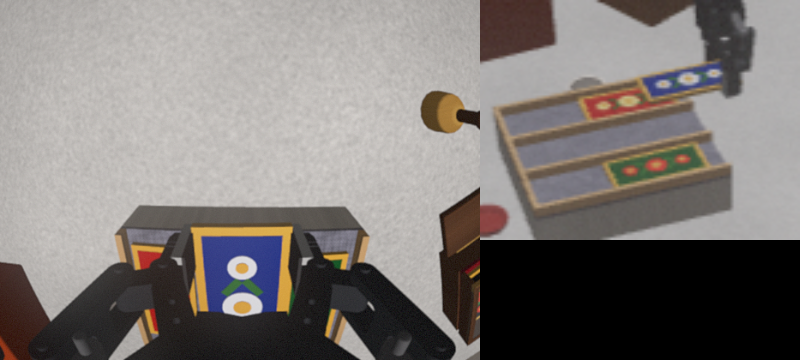

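Run:
```python
from h import *
np.set_printoptions(precision=4,suppress=True)
from scipy.optimize import brentq
k=560/480
for (a,b) in (((192,229),(293,228)),((201,310),(289,310))):
    f=lambda z: np.linalg.norm(atz('w5',a[0]*k,a[1]*k,z)-atz('w5',b[0]*k,b[1]*k,z))-.052
    z=brentq(f,.0,.3);print(z,atz('w5',a[0]*k,a[1]*k,z),atz('w5',b[0]*k,b[1]*k,z))
s=cv2.imread('pics/s5.png');cv2.imwrite('pics/m5b.png',cv2.resize(s[135:185,240:320],None,fx=10,fy=10,interpolation=cv2.INTER_CUBIC))
```

```text
0.11581030298993494 [ 0.3586 -0.2477  0.1158] [ 0.3773 -0.1992  0.1158]
0.1217112663411203 [ 0.4076 -0.2656  0.1217] [ 0.427  -0.2174  0.1217]
```

View pics/m5b.png

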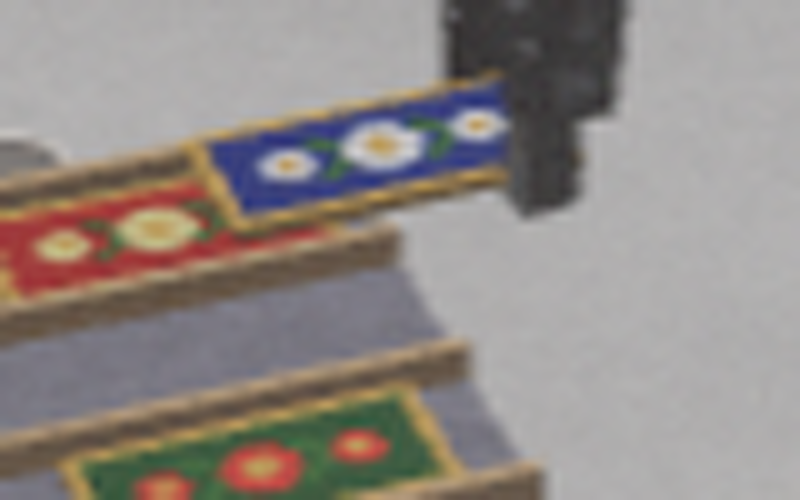

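Run:
```python
from h import *
np.set_printoptions(precision=4,suppress=True)
C=np.array([.5365,.0967]);p=.099;ex=np.array([np.cos(p),np.sin(p)]);ey=np.array([-ex[1],ex[0]])
cf=lambda X:np.array([(X[:2]-C)@ex,(X[:2]-C)@ey])
for u,v in ((345,283),(455,262),(567,238),(316,115),(427,95),(537,72)): print('t0',cf(atz(*C1(u,v),.079)))
for u,v in ((618,90),(618,149),(618,198),(718,92),(712,150)): print('w2',cf(atz('w2',(u-400)*1.4,v*1.4,.079)))
for z in (.105,.11,.115,.12): print(z,proj('s5',[.470,-.264,z])-[240,135])
for i in (1,2,3): print(i,C+ey*.066*(i-1.5))
```

```text
t0 [0.0128 0.0622]
t0 [ 0.0126 -0.0029]
t0 [ 0.0139 -0.0697]
t0 [0.1161 0.0635]
t0 [ 0.1154 -0.0033]
t0 [ 0.1166 -0.0702]
w2 [0.0114 0.0656]
w2 [0.0121 0.002 ]
w2 [ 0.0134 -0.0588]
w2 [0.125  0.0686]
w2 [0.1245 0.0004]
0.105 [18.9212 20.7656]
0.11 [18.8366 19.3519]
0.115 [18.7517 17.9322]
0.12 [18.6664 16.5064]
1 [0.5398 0.0639]
2 [0.5332 0.1295]
3 [0.5267 0.1952]
```

Request:
{"name": "arm_command", "arguments": {"series": [{"gripper": 1, "dp": [4.9, 28.2, 10], "angular": [0, 0, 0.048]}, {"gripper": 1, "dp": [4.9, 28.2, 10], "angular": [0, 0, 0.048]}, {"gripper": 1, "dp": [4.9, 28.2, 10], "angular": [0, 0, 0.048]}, {"gripper": 1, "dp": [4.9, 28.2, 10], "angular": [0, 0, 0.048]}, {"gripper": 1, "dp": [4.9, 28.2, 5], "angular": [0, 0, 0.048]}, {"gripper": 1, "dp": [4.9, 28.2, 0], "angular": [0, 0, 0.048]}, {"gripper": 1, "dp": [4.9, 28.2, 0], "angular": [0, 0, 0.048]}, {"gripper": 1, "dp": [4.9, 28.2, 0], "angular": [0, 0, 0.048]}, {"gripper": 1, "dp": [4.9, 28.2, 0], "angular": [0, 0, 0.048]}, {"gripper": 1, "dp": [4.9, 28.2, 0], "angular": [0, 0, 0.047]}]}}

```text
clock: 17.75
eef_pos: [0.4253, 0.0558, 0.1387]
ee_rot: [3.141, -0.004, -3.04]
contact_force: [-0.1, 0.4, -1.3]
gripper_width: 0.0504
grip_force: 52.1
```

Request:
{"name": "arm_command", "arguments": {"series": [{"gripper": 1, "dp": [0, 0, 0], "angular": [0, 0, 0]}, {"gripper": 1, "dp": [0, 0, -30], "angular": [0, 0, 0]}, {"gripper": 1, "dp": [0, 0, -30], "angular": [0, 0, 0]}, {"gripper": 1, "dp": [0, 0, -20], "angular": [0, 0, 0]}, {"gripper": 1, "dp": [0, 0, -14], "angular": [0, 0, 0]}, {"gripper": 1, "dp": [0, 0, 0], "angular": [0, 0, 0]}, {"gripper": 1, "dp": [0, 0, 0], "angular": [0, 0, 0]}]}}

```text
clock: 18.45
eef_pos: [0.4258, 0.0541, 0.046]
ee_rot: [3.142, -0.002, -3.043]
contact_force: [-0.6, -0.1, -0.6]
gripper_width: 0.0501
grip_force: 52.2
```

Run:
```python
from h import *
t=snap('top','t6');s=snap('scene','s6')
a=cv2.convertScaleAbs(cv2.resize(t[170:270,165:290],(500,400),interpolation=cv2.INTER_CUBIC),alpha=1.4)
b=cv2.resize(s[195:270,290:365],(300,300),interpolation=cv2.INTER_CUBIC)
m=np.zeros((400,800,3),np.uint8);m[:,:500]=a;m[:300,500:]=b;cv2.imwrite('pics/m6.png',m)
```

```text
(no output)
```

View pics/m6.png

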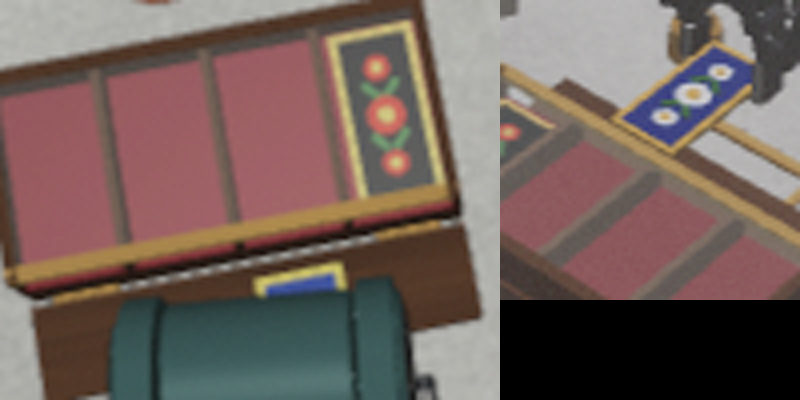

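Run:
```python
from h import *
np.set_printoptions(precision=4,suppress=True)
A=lambda u,v:('t6',165+(u+.5)/4-.5,170+(v+.5)/4-.5)
B=lambda u,v:('s6',290+(u-499.5)/4-.5,195+(v+.5)/4-.5)
L=tri(A(253,277),B(675,152));R=tri(A(345,265),B(613,118));print(L,R,R[0]-L[0])
C=np.array([.5365,.0967]);p=.099;ex=np.array([np.cos(p),np.sin(p)]);ey=np.array([-ex[1],ex[0]])
m=(L[0]+R[0])/2;print(m,(m[:2]-C)@ex,(m[:2]-C)@ey)
e=monitor.sense()['eef_pos'][:2];print((e-C)@ex,(e-C)@ey)
```

```text
(array([0.5169, 0.0902, 0.0635]), np.float64(0.0021264354273151966)) (array([0.5194, 0.0358, 0.0589]), np.float64(0.002120837085260825)) [ 0.0025 -0.0544 -0.0045]
[0.5182 0.063  0.0612] -0.02157962449485801 -0.031730904302873585
-0.1130454360216747 -0.03140424523806483
```

Request:
{"name": "arm_command", "arguments": {"series": [{"gripper": 1, "dp": [0, -1, 5], "angular": [0, 0, 0]}, {"gripper": 1, "dp": [9.4, 0.9, 0], "angular": [0, 0, 0]}, {"gripper": 1, "dp": [9.4, 0.9, 0], "angular": [0, 0, 0]}, {"gripper": 1, "dp": [9.4, 0.9, 0], "angular": [0, 0, 0]}, {"gripper": 1, "dp": [9.4, 0.9, 0], "angular": [0, 0, 0]}, {"gripper": 1, "dp": [0, 0, 0], "angular": [0, 0, 0]}]}}

```text
clock: 19.15
eef_pos: [0.4656, 0.0573, 0.0518]
ee_rot: [3.142, 0.001, -3.042]
contact_force: [0.2, 0.3, -0.3]
gripper_width: 0.0503
grip_force: 52.2
```

Request:
{"name": "arm_command", "arguments": {"series": [{"gripper": 1, "dp": [9.4, 0.9, 0], "angular": [0, 0, 0]}, {"gripper": 1, "dp": [9.4, 0.9, 0], "angular": [0, 0, 0]}, {"gripper": 1, "dp": [9.4, 0.9, 0], "angular": [0, 0, 0]}, {"gripper": 1, "dp": [9.4, 0.9, 0], "angular": [0, 0, 0]}, {"gripper": 1, "dp": [9.4, 0.9, 0], "angular": [0, 0, 0]}, {"gripper": 1, "dp": [9.4, 0.9, 0], "angular": [0, 0, 0]}, {"gripper": 1, "dp": [0, 0, 0], "angular": [0, 0, 0]}]}}

```text
clock: 19.85
eef_pos: [0.5219, 0.0626, 0.0518]
ee_rot: [3.142, 0.001, -3.042]
contact_force: [-0.2, -0.5, -0.8]
gripper_width: 0.0504
grip_force: 52.2
```

Request:
{"name": "arm_command", "arguments": {"series": [{"gripper": 1, "dp": [0, 0, -3], "angular": [0, 0, 0]}, {"gripper": 1, "dp": [0, 0, -2], "angular": [0, 0, 0]}, {"gripper": 1, "dp": [0, 0, 0], "angular": [0, 0, 0]}]}}

```text
clock: 20.15
eef_pos: [0.5197, 0.0626, 0.0461]
ee_rot: [3.141, -0.001, -3.042]
contact_force: [-0.4, -0.5, -1.0]
gripper_width: 0.0508
grip_force: 52.2
```

Request:
{"name": "arm_command", "arguments": {"series": [{"gripper": 1, "dp": [0, 0, -1.5], "angular": [0, 0, 0]}, {"gripper": 1, "dp": [0, 0, 0], "angular": [0, 0, 0]}, {"gripper": 1, "dp": [0, 0, 0], "angular": [0, 0, 0]}]}}

```text
clock: 20.45
eef_pos: [0.5205, 0.0626, 0.0453]
ee_rot: [3.142, 0.0, -3.042]
contact_force: [0.8, -0.3, -0.2]
gripper_width: 0.05
grip_force: 52.2
```

Request:
{"name": "arm_command", "arguments": {"series": [{"gripper": -0.7, "dp": [0, 0, 0], "angular": [0, 0, 0]}, {"gripper": -0.7, "dp": [0, 0, 0], "angular": [0, 0, 0]}, {"gripper": -0.7, "dp": [0, 0, 0], "angular": [0, 0, 0]}, {"gripper": -0.7, "dp": [0, 0, 0], "angular": [0, 0, 0]}, {"gripper": -0.7, "dp": [-15, -1.5, 0], "angular": [0, 0, 0]}, {"gripper": -0.7, "dp": [-20, -2, 0], "angular": [0, 0, 0]}, {"gripper": -0.7, "dp": [-20, -2, 0], "angular": [0, 0, 0]}, {"gripper": -0.7, "dp": [0, 0, 0], "angular": [0, 0, 0]}]}}

```text
clock: 21.25
eef_pos: [0.4634, 0.0571, 0.0448]
ee_rot: [3.141, -0.002, -3.042]
contact_force: [0.7, 0.3, 0.4]
gripper_width: 0.0725
grip_force: 0.0
```

Request:
{"name": "arm_command", "arguments": {"series": [{"gripper": 1, "dp": [0, 0, 4], "angular": [0, 0, 0]}, {"gripper": 1, "dp": [0, 0, 0], "angular": [0, 0, 0]}, {"gripper": 1, "dp": [0, 0, 0], "angular": [0, 0, 0]}, {"gripper": 1, "dp": [0, 0, 0], "angular": [0, 0, 0]}, {"gripper": 1, "dp": [0, 0, 0], "angular": [0, 0, 0]}, {"gripper": 1, "dp": [0, 0, 0], "angular": [0, 0, 0]}, {"gripper": 1, "dp": [0, 0, 0], "angular": [0, 0, 0]}, {"gripper": 1, "dp": [0, 0, 0], "angular": [0, 0, 0]}]}}

```text
clock: 22.05
eef_pos: [0.4655, 0.0571, 0.0492]
ee_rot: [3.141, -0.0, -3.042]
contact_force: [0.1, 0.0, -0.0]
gripper_width: -0.0002
grip_force: 0.0
```

Request:
{"name": "arm_command", "arguments": {"series": [{"gripper": 1, "dp": [9, 0.9, 0], "angular": [0, 0, 0]}, {"gripper": 1, "dp": [9, 0.9, 0], "angular": [0, 0, 0]}, {"gripper": 1, "dp": [9, 0.9, 0], "angular": [0, 0, 0]}, {"gripper": 1, "dp": [9, 0.9, 0], "angular": [0, 0, 0]}, {"gripper": 1, "dp": [9, 0.9, 0], "angular": [0, 0, 0]}, {"gripper": 1, "dp": [9, 0.9, 0], "angular": [0, 0, 0]}, {"gripper": 1, "dp": [0, 0, 0], "angular": [0, 0, 0]}]}}

```text
clock: 22.75
eef_pos: [0.521, 0.0626, 0.0493]
ee_rot: [3.142, 0.001, -3.042]
contact_force: [0.4, -0.5, -0.4]
gripper_width: -0.0003
grip_force: 0.0
```

Request:
{"name": "arm_command", "arguments": {"series": [{"gripper": 1, "dp": [3, 0.3, 0], "angular": [0, 0, 0]}, {"gripper": 1, "dp": [2, 0.2, 0], "angular": [0, 0, 0]}, {"gripper": 1, "dp": [0, 0, 0], "angular": [0, 0, 0]}]}}

```text
clock: 23.05
eef_pos: [0.5246, 0.063, 0.0492]
ee_rot: [3.141, 0.0, -3.042]
contact_force: [-0.2, -0.3, -0.1]
gripper_width: 0.0001
grip_force: 0.0
```

Request:
{"name": "arm_command", "arguments": {"series": [{"gripper": 1, "dp": [2, 0.2, 0], "angular": [0, 0, 0]}, {"gripper": 1, "dp": [1, 0.1, 0], "angular": [0, 0, 0]}, {"gripper": 1, "dp": [0, 0, 0], "angular": [0, 0, 0]}]}}

```text
clock: 23.35
eef_pos: [0.5276, 0.0633, 0.0493]
ee_rot: [3.142, 0.0, -3.042]
contact_force: [-0.4, 0.9, 0.3]
gripper_width: 0.0002
grip_force: 0.0
```

Run:
```python
from h import *
t=snap('top','t7');s=snap('scene','s7')
a=cv2.convertScaleAbs(cv2.resize(t[170:270,165:290],(500,400),interpolation=cv2.INTER_CUBIC),alpha=1.4)
b=cv2.resize(s[195:270,290:365],(300,300),interpolation=cv2.INTER_CUBIC)
m=np.zeros((600,800,3),np.uint8);m[:400,:500]=a;m[:300,500:]=b
m[300:600,500:]=cv2.resize(s[140:215,200:300],(300,300));cv2.imwrite('pics/m7.png',m)
```

```text
(no output)
```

View pics/m7.png

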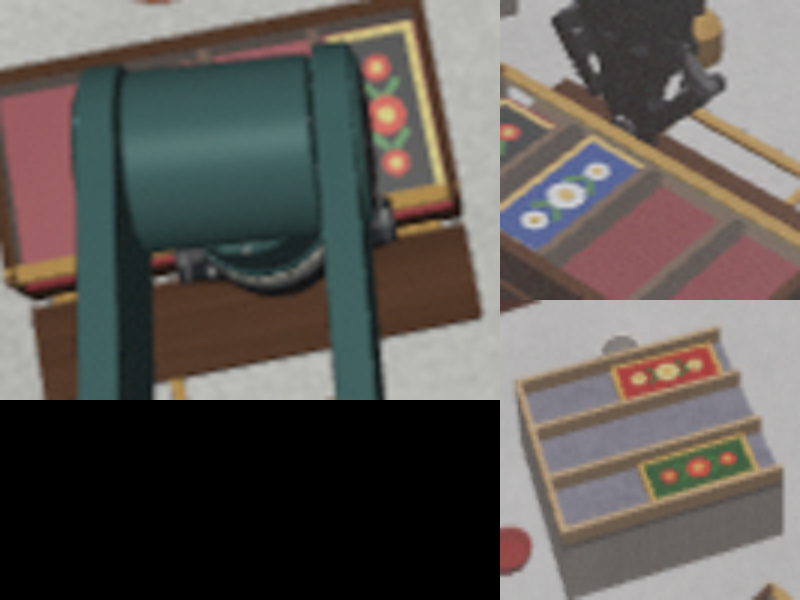

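Blue lies flat in bay 1, nearly home. Next I'll measure its rear edge numerically and set up colour-mask measuring for the rest.

```bash
cat >> h.py <<'E'
C=np.array([.5365,.0967]);ex=np.array([np.cos(.099),np.sin(.099)]);ey=np.array([-ex[1],ex[0]])
F=np.array([.4007,-.2379]);tx=np.array([np.cos(-.3857),np.sin(-.3857)]);ty=np.array([-tx[1],tx[0]])
cf=lambda X:np.array([(X[:2]-C)@ex,(X[:2]-C)@ey])
tf=lambda X:np.array([(X[:2]-F)@tx,(X[:2]-F)@ty])
HS={'red':((165,10),130,60),'green':((45,80),70,30),'blue':((100,130),100,40)}
def seg(fn,col,z,box=None):
    """ground-colour blob -> (centre, corners) in world at height z"""
    im=cv2.imread(f'pics/{fn}.png');h=cv2.cvtColor(im,cv2.COLOR_BGR2HSV);(lo,hi),s,v=HS[col]
    H=h[...,0];m=((H>=lo)|(H<=hi)) if lo>hi else (H>=lo)&(H<=hi)
    m=(m&(h[...,1]>s)&(h[...,2]>v)).astype(np.uint8)
    if box: q=np.zeros_like(m);x0,y0,x1,y1=box;q[y0:y1,x0:x1]=m[y0:y1,x0:x1];m=q
    m=cv2.morphologyEx(m,cv2.MORPH_CLOSE,np.ones((5,5)))
    cs,_=cv2.findContours(m,0,2);c=max(cs,key=cv2.contourArea);r=cv2.minAreaRect(c)
    return atz(fn,*r[0],z),[atz(fn,u,v,z) for u,v in cv2.boxPoints(r)],r
E
python3 - <<'E'
from h import *
np.set_printoptions(precision=4,suppress=True)
B=lambda u,v:('s7',290+(u-499.5)/4-.5,195+(v+.5)/4-.5)
for u,v in ((594,138),(650,168)): print(cf(atz(*B(u,v),.06)))
print('eef',cf(monitor.sense()['eef_pos']))
for fn,c,box in (('t0','red',(390,225,425,290)),('t0','green',(335,205,372,265)),('t0','blue',(360,215,400,275)),('s7','red',(200,140,300,215)),('s7','green',(200,140,300,215)),('s7','blue',(270,180,340,270))):
    p,_,r=seg(fn,c,.055 if fn!='s7' or c!='blue' else .06,box);print(fn,c,p,tf(p),cf(p),r)
E
```

```text
[ 0.0001 -0.0529]
[-0.0019 -0.0075]
eef [-0.0121 -0.0324]
t0 red [ 0.4386 -0.3272  0.055 ] [ 0.0687 -0.0684] [-0.1393 -0.4121] ((406.6062316894531, 255.89639282226562), (17.509138107299805, 41.533302307128906), 14.743562698364258)
t0 green [ 0.4953 -0.2081  0.055 ] [0.0764 0.0632] [-0.0711 -0.2992] ((353.3823547363281, 236.9706268310547), (16.73495864868164, 40.503448486328125), 14.03624439239502)
t0 blue [ 0.471  -0.2671  0.055 ] [ 0.0761 -0.0007] [-0.1012 -0.3556] ((379.4411926269531, 244.73532104492188), (16.73495864868164, 40.503448486328125), 14.03624439239502)
s7 red [ 0.4393 -0.3246  0.055 ] [ 0.0684 -0.0658] [-0.1384 -0.4096] ((255.09617614746094, 157.4807586669922), (7.648529052734375, 31.770814895629883), 78.69007110595703)
s7 green [ 0.4956 -0.2055  0.055 ] [0.0757 0.0658] [-0.0706 -0.2966] ((265.6058654785156, 181.47645568847656), (8.134891510009766, 32.64802932739258), 77.47119140625)
s7 blue [0.5937 0.0706 0.06  ] [0.0628 0.3585] [ 0.0544 -0.0316] ((305.5574035644531, 243.5753173828125), (11.439065933227539, 34.1278076171875), 52.69605255126953)
```

Request:
{"name": "arm_command", "arguments": {"series": [{"gripper": 1, "dp": [2, 0.2, 0], "angular": [0, 0, 0]}, {"gripper": 1, "dp": [0, 0, 0], "angular": [0, 0, 0]}, {"gripper": 1, "dp": [0, 0, 0], "angular": [0, 0, 0]}]}}

```text
clock: 23.75
eef_pos: [0.5297, 0.0635, 0.0493]
ee_rot: [3.142, 0.0, -3.042]
contact_force: [-0.0, 1.1, 1.3]
gripper_width: -0.0001
grip_force: 0.0
```

Request:
{"name": "arm_command", "arguments": {"series": [{"gripper": 1, "dp": [-20, -2, 0], "angular": [0, 0, 0]}, {"gripper": 1, "dp": [-40, -4, 0], "angular": [0, 0, 0]}, {"gripper": 1, "dp": [0, 0, 45], "angular": [0, 0, 0]}, {"gripper": 1, "dp": [0, 0, 45], "angular": [0, 0, 0]}, {"gripper": 1, "dp": [3.4, -26.7, 10], "angular": [0, 0, -0.048]}, {"gripper": 1, "dp": [3.4, -26.7, 0], "angular": [0, 0, -0.048]}, {"gripper": 1, "dp": [3.4, -26.7, 0], "angular": [0, 0, -0.048]}, {"gripper": 1, "dp": [3.4, -26.7, 0], "angular": [0, 0, -0.048]}, {"gripper": 1, "dp": [3.4, -26.7, 0], "angular": [0, 0, -0.048]}]}}

```text
clock: 24.65
eef_pos: [0.4866, -0.077, 0.1494]
ee_rot: [3.142, 0.001, 2.999]
contact_force: [0.5, -0.7, 0.2]
gripper_width: -0.0003
grip_force: 0.0
```

Request:
{"name": "arm_command", "arguments": {"series": [{"gripper": 1, "dp": [3.4, -26.7, 0], "angular": [0, 0, -0.048]}, {"gripper": 1, "dp": [3.4, -26.7, 0], "angular": [0, 0, -0.048]}, {"gripper": 1, "dp": [3.4, -26.7, 0], "angular": [0, 0, -0.048]}, {"gripper": 1, "dp": [3.4, -26.7, 0], "angular": [0, 0, -0.048]}, {"gripper": 1, "dp": [3.4, -26.7, 0], "angular": [0, 0, -0.048]}, {"gripper": 1, "dp": [0, 0, 0], "angular": [0, 0, 0]}]}}

```text
clock: 25.25
eef_pos: [0.5036, -0.2125, 0.149]
ee_rot: [-3.14, 0.001, 2.757]
contact_force: [-0.3, 0.8, 0.0]
gripper_width: 0.0
grip_force: 0.0
```

Run:
```python
from h import *
np.set_printoptions(precision=4,suppress=True)
snap('scene','s8');e=monitor.sense()['eef_pos']
print('eef',e,tf(e))
for c,box,z in (('red',(200,140,300,215),.055),('green',(200,140,300,215),.055),('blue',(270,180,340,270),.06)):
    p,_,r=seg('s8',c,z,box);print(c,p,tf(p),cf(p),r)
```

```text
eef [ 0.5035 -0.2108  0.149 ] [0.085  0.0638]
red [ 0.4393 -0.3246  0.055 ] [ 0.0684 -0.0658] [-0.1384 -0.4096] ((255.0961456298828, 157.4807891845703), (7.648528575897217, 31.770811080932617), 78.69007110595703)
green [ 0.4956 -0.2055  0.055 ] [0.0757 0.0658] [-0.0706 -0.2966] ((265.6058654785156, 181.47645568847656), (8.134891510009766, 32.64802932739258), 77.47119140625)
blue [0.5947 0.0699 0.06  ] [0.064  0.3582] [ 0.0553 -0.0324] ((305.089599609375, 243.61349487304688), (11.566693305969238, 33.17162322998047), 51.709835052490234)
```

Request:
{"name": "arm_command", "arguments": {"series": [{"gripper": 1, "dp": [0, 1, -40], "angular": [0, 0, 0]}, {"gripper": 1, "dp": [0, 0, -35], "angular": [0, 0, 0]}, {"gripper": 1, "dp": [0, 0, -14], "angular": [0, 0, 0]}, {"gripper": 1, "dp": [0, 0, -4], "angular": [0, 0, 0]}, {"gripper": 1, "dp": [0, 0, -2], "angular": [0, 0, 0]}, {"gripper": 1, "dp": [0, 0, 0], "angular": [0, 0, 0]}, {"gripper": 1, "dp": [0, 0, 0], "angular": [0, 0, 0]}]}}

```text
clock: 26.0
eef_pos: [0.5045, -0.2088, 0.0556]
ee_rot: [-3.141, 0.003, 2.761]
contact_force: [0.4, 0.8, 0.1]
gripper_width: 0.0
grip_force: 0.0
```

Request:
{"name": "arm_command", "arguments": {"series": [{"gripper": 1, "dp": [0, 0, -2], "angular": [0, 0, 0]}, {"gripper": 1, "dp": [0, 0, 0], "angular": [0, 0, 0]}, {"gripper": 1, "dp": [0, 0, 0], "angular": [0, 0, 0]}]}}

```text
clock: 26.3
eef_pos: [0.5046, -0.2089, 0.0551]
ee_rot: [-3.141, 0.003, 2.761]
contact_force: [-2.4, 1.4, 7.8]
gripper_width: -0.0002
grip_force: 4.1
```

Request:
{"name": "arm_command", "arguments": {"series": [{"gripper": 1, "dp": [-5.75, 2.35, -0.4], "angular": [0, 0, 0]}, {"gripper": 1, "dp": [-5.75, 2.35, 0], "angular": [0, 0, 0]}, {"gripper": 1, "dp": [-5.75, 2.35, 0], "angular": [0, 0, 0]}, {"gripper": 1, "dp": [-5.75, 2.35, 0], "angular": [0, 0, 0]}, {"gripper": 1, "dp": [-5.75, 2.35, 0], "angular": [0, 0, 0]}, {"gripper": 1, "dp": [-5.75, 2.35, 0], "angular": [0, 0, 0]}, {"gripper": 1, "dp": [-5.75, 2.35, 0], "angular": [0, 0, 0]}, {"gripper": 1, "dp": [-5.75, 2.35, 0], "angular": [0, 0, 0]}, {"gripper": 1, "dp": [-5.75, 2.35, 0], "angular": [0, 0, 0]}, {"gripper": 1, "dp": [-5.75, 2.35, 0], "angular": [0, 0, 0]}]}}

```text
clock: 27.3
eef_pos: [0.4491, -0.1867, 0.055]
ee_rot: [-3.141, 0.01, 2.761]
contact_force: [2.7, -1.5, 4.9]
gripper_width: -0.0001
grip_force: 2.6
```

Request:
{"name": "arm_command", "arguments": {"series": [{"gripper": 1, "dp": [0, 0, 0], "angular": [0, 0, 0]}, {"gripper": 1, "dp": [0, 0, 30], "angular": [0, 0, 0]}, {"gripper": -1, "dp": [-10, 4, 40], "angular": [0, 0, 0]}, {"gripper": -1, "dp": [-20, 8, 30], "angular": [0, 0, 0]}, {"gripper": -1, "dp": [-16, 6.5, 0], "angular": [0, 0, 0]}, {"gripper": -1, "dp": [0, 0, 0], "angular": [0, 0, 0]}, {"gripper": -1, "dp": [0, 0, 0], "angular": [0, 0, 0]}]}}

```text
clock: 28.0
eef_pos: [0.4002, -0.1666, 0.152]
ee_rot: [-3.142, 0.001, 2.761]
contact_force: [0.6, -0.8, -0.4]
gripper_width: 0.0722
grip_force: 0.0
```

Run:
```python
from h import *
np.set_printoptions(precision=4,suppress=True)
snap('scene','s9');snap('wrist','w9');e=monitor.sense()['eef_pos']
print('eef',e,tf(e))
for fn,c,box in (('s9','red',(200,140,300,215)),('s9','green',(200,140,310,215)),('w9','green',(100,100,460,400)),('w4','blue',(200,190,340,330))):
    p,k,r=seg(fn,c,.055,box);print(fn,c,p,tf(p),r,np.array([tf(x) for x in k]).tolist())
```

```text
eef [ 0.4002 -0.1666  0.1512] [-0.0273  0.0659]
s9 red [ 0.4393 -0.3246  0.055 ] [ 0.0684 -0.0658] ((255.0961456298828, 157.4807891845703), (7.648528099060059, 31.770811080932617), 78.69007110595703) [[0.11531152374140723, -0.08735364804132266], [0.012858032200753926, -0.08647405648663924], [0.021634095992604904, -0.044367794279985856], [0.12193717297200841, -0.04585751220352838]]
s9 green [ 0.4406 -0.1837  0.055 ] [0.0166 0.0652] ((284.5420837402344, 177.18255615234375), (8.094942092895508, 32.60462951660156), 77.00537872314453) [[0.0628499620037893, 0.0462809041427682], [-0.038706698392041605, 0.04435603902704582], [-0.029582380332128892, 0.08405547561532094], [0.06982374882806522, 0.08527423199893967]]
w9 green [ 0.4365 -0.1831  0.055 ] [0.0125 0.0642] ((279.0, 260.5), (105.0, 52.0), 90.0) [[-0.032257845473193415, 0.04412740843956582], [-0.03242046391102528, 0.0841770269141344], [0.06537277984860472, 0.08742952580915586], [0.0656461528819275, 0.041061130446243085]]
w4 blue [ 0.4122 -0.2414  0.055 ] [0.012  0.0011] ((281.5, 265.5), (103.0, 51.0), 90.0) [[-0.032853891328959224, -0.01849202090928549], [-0.03265150263405921, 0.02110087291097348], [0.06515264110899731, 0.023763950688419806], [0.06491400824072309, -0.02218076222860427]]
```

Request:
{"name": "arm_command", "arguments": {"series": [{"gripper": -1, "dp": [1.5, -1.7, -40], "angular": [0, 0, -0.004]}, {"gripper": -1, "dp": [0, 0, -40], "angular": [0, 0, 0]}, {"gripper": -1, "dp": [0, 0, -25], "angular": [0, 0, 0]}, {"gripper": -1, "dp": [0, 0, -10], "angular": [0, 0, 0]}, {"gripper": -1, "dp": [0, 0, 0], "angular": [0, 0, 0]}, {"gripper": 1, "dp": [0, 0, 0], "angular": [0, 0, 0]}, {"gripper": 1, "dp": [0, 0, 0], "angular": [0, 0, 0]}, {"gripper": 1, "dp": [0, 0, 0], "angular": [0, 0, 0]}, {"gripper": 1, "dp": [0, 0, 0], "angular": [0, 0, 0]}, {"gripper": 1, "dp": [0, 0, 0], "angular": [0, 0, 0]}], "force": 50}}

```text
clock: 29.1
eef_pos: [0.4029, -0.169, 0.0385]
ee_rot: [-3.141, 0.004, 2.757]
contact_force: [-0.5, -0.3, 5.2]
gripper_width: 0.0506
grip_force: 51.4
```

Request:
{"name": "arm_command", "arguments": {"series": [{"gripper": 1, "dp": [0, 0, 0], "angular": [0, 0, 0]}, {"gripper": 1, "dp": [0, 0, 0], "angular": [0, 0, 0]}, {"gripper": 1, "dp": [0, 0, 10], "angular": [0, 0, 0]}, {"gripper": 1, "dp": [0, 0, 20], "angular": [0, 0, 0]}, {"gripper": 1, "dp": [0, 0, 30], "angular": [0, 0, 0]}, {"gripper": 1, "dp": [0, 0, 0], "angular": [0, 0, 0]}]}}

```text
clock: 29.7
eef_pos: [0.4038, -0.1695, 0.101]
ee_rot: [-3.141, 0.008, 2.757]
contact_force: [-0.4, -0.0, -0.0]
gripper_width: 0.0502
grip_force: 51.9
```

Run:
```python
from h import *
np.set_printoptions(precision=4,suppress=True)
snap('scene','s10');e=monitor.sense()['eef_pos']
print('eef',e,tf(e))
for fn,c,box in (('s10','green',(200,100,330,215)),('s5','blue',(240,130,320,180))):
    p,k,r=seg(fn,c,e[2]+.0165,box);print(fn,c,p,tf(p),r,np.array([tf(x) for x in k]).tolist())
```

```text
eef [ 0.4027 -0.1689  0.099 ] [-0.0241  0.0647]
s10 green [ 0.4452 -0.1872  0.1155] [0.0222 0.0637] ((282.173095703125, 160.36538696289062), (7.8446455001831055, 29.613536834716797), 78.69007110595703) [[0.06209827048745807, 0.043466397148464904], [-0.02717570409679736, 0.044820523188718625], [-0.01750681763655348, 0.08384791347491627], [0.06984430930128005, 0.08198342907339495]]
s5 blue [ 0.4216 -0.2423  0.1155] [0.0211 0.0038] ((275.950927734375, 149.6419219970703), (7.313371658325195, 27.862916946411133), 78.11134338378906) [[0.0600146082927175, -0.015080616703057638], [-0.026754236244803935, -0.016094326837317742], [-0.017705943724184107, 0.022571910585154516], [0.0672687513660069, 0.023021590616847318]]
```

Request:
{"name": "arm_command", "arguments": {"series": [{"gripper": 1, "dp": [1.8, 28.8, 10], "angular": [0, 0, 0.0484]}, {"gripper": 1, "dp": [1.8, 28.8, 10], "angular": [0, 0, 0.0484]}, {"gripper": 1, "dp": [1.8, 28.8, 10], "angular": [0, 0, 0.0484]}, {"gripper": 1, "dp": [1.8, 28.8, 10], "angular": [0, 0, 0.0484]}, {"gripper": 1, "dp": [1.8, 28.8, 5], "angular": [0, 0, 0.0484]}, {"gripper": 1, "dp": [1.8, 28.8, 0], "angular": [0, 0, 0.0484]}, {"gripper": 1, "dp": [1.8, 28.8, 0], "angular": [0, 0, 0.0484]}, {"gripper": 1, "dp": [1.8, 28.8, 0], "angular": [0, 0, 0.0484]}, {"gripper": 1, "dp": [1.8, 28.8, 0], "angular": [0, 0, 0.0484]}, {"gripper": 1, "dp": [1.8, 28.8, 0], "angular": [0, 0, 0.0484]}]}}

```text
clock: 30.75
eef_pos: [0.4183, 0.1208, 0.1401]
ee_rot: [-3.141, -0.003, -3.04]
contact_force: [0.9, -0.4, -0.1]
gripper_width: 0.0503
grip_force: 52.0
```

Request:
{"name": "arm_command", "arguments": {"series": [{"gripper": 1, "dp": [0, 0, 0], "angular": [0, 0, 0]}, {"gripper": 1, "dp": [0, 0, -30], "angular": [0, 0, 0]}, {"gripper": 1, "dp": [0, 0, -30], "angular": [0, 0, 0]}, {"gripper": 1, "dp": [0, 0, -20], "angular": [0, 0, 0]}, {"gripper": 1, "dp": [0, 0, -11], "angular": [0, 0, 0]}, {"gripper": 1, "dp": [0, 0, 0], "angular": [0, 0, 0]}, {"gripper": 1, "dp": [0, 0, 0], "angular": [0, 0, 0]}]}}

```text
clock: 31.45
eef_pos: [0.4199, 0.1195, 0.0512]
ee_rot: [-3.142, 0.0, -3.043]
contact_force: [1.0, 0.5, 0.0]
gripper_width: 0.0507
grip_force: 52.1
```

Run:
```python
from h import *
np.set_printoptions(precision=4,suppress=True)
snap('scene','s11');e=monitor.sense()['eef_pos']
print('eef',e,cf(e))
for fn,c,box in (('s11','green',(280,180,440,280)),('s6','blue',(290,195,365,270))):
    p,k,r=seg(fn,c,.065,box);print(fn,c,p,cf(p),r,np.array([cf(x) for x in k]).tolist())
```

```text
eef [0.4204 0.1197 0.0519] [-0.1132  0.0343]
s11 green [0.4609 0.1239 0.065 ] [-0.0726  0.0345] ((357.0854187011719, 228.73171997070312), (12.80624771118164, 32.952667236328125), 51.34019470214844) [[-0.027508835170405185, 0.014584061849888131], [-0.13771723110110898, 0.015265882815433101], [-0.11861110157292211, 0.05486272915696311], [-0.011644734742325165, 0.05247483390771548]]
s6 blue [0.4707 0.0617 0.065 ] [-0.069  -0.0283] ((337.1730651855469, 218.8654022216797), (12.103400230407715, 31.837202072143555), 52.12501525878906) [[-0.024846601587684335, -0.0475563696944301], [-0.13298358806265054, -0.048274948879826377], [-0.11404002296148277, -0.008581119725987114], [-0.009017817165830916, -0.00955463961263765]]
```

Request:
{"name": "arm_command", "arguments": {"series": [{"gripper": 1, "dp": [9.4, 0.2, 0], "angular": [0, 0, 0]}, {"gripper": 1, "dp": [9.4, 0.9, 0], "angular": [0, 0, 0]}, {"gripper": 1, "dp": [9.4, 0.9, 0], "angular": [0, 0, 0]}, {"gripper": 1, "dp": [9.4, 0.9, 0], "angular": [0, 0, 0]}, {"gripper": 1, "dp": [0, 0, 0], "angular": [0, 0, 0]}]}}

```text
clock: 32.0
eef_pos: [0.4588, 0.1228, 0.0511]
ee_rot: [3.141, 0.001, -3.042]
contact_force: [0.6, -0.5, -0.6]
gripper_width: 0.0501
grip_force: 52.1
```

Request:
{"name": "arm_command", "arguments": {"series": [{"gripper": 1, "dp": [9.4, 0.9, 0], "angular": [0, 0, 0]}, {"gripper": 1, "dp": [9.4, 0.9, 0], "angular": [0, 0, 0]}, {"gripper": 1, "dp": [9.4, 0.9, 0], "angular": [0, 0, 0]}, {"gripper": 1, "dp": [9.4, 0.9, 0], "angular": [0, 0, 0]}, {"gripper": 1, "dp": [9.4, 0.9, 0], "angular": [0, 0, 0]}, {"gripper": 1, "dp": [9.4, 0.9, 0], "angular": [0, 0, 0]}, {"gripper": 1, "dp": [0, 0, 0], "angular": [0, 0, 0]}]}}

```text
clock: 32.7
eef_pos: [0.5149, 0.1281, 0.0509]
ee_rot: [3.142, 0.001, -3.042]
contact_force: [-0.6, -0.1, 0.3]
gripper_width: 0.0505
grip_force: 52.1
```

Request:
{"name": "arm_command", "arguments": {"series": [{"gripper": 1, "dp": [0, 0, -3], "angular": [0, 0, 0]}, {"gripper": 1, "dp": [0, 0, -3], "angular": [0, 0, 0]}, {"gripper": 1, "dp": [0, 0, 0], "angular": [0, 0, 0]}]}}

```text
clock: 33.0
eef_pos: [0.5131, 0.128, 0.0444]
ee_rot: [3.142, -0.001, -3.042]
contact_force: [-0.8, -0.4, -1.4]
gripper_width: 0.0507
grip_force: 52.1
```

Request:
{"name": "arm_command", "arguments": {"series": [{"gripper": -0.7, "dp": [0, 0, 0], "angular": [0, 0, 0]}, {"gripper": -0.7, "dp": [0, 0, 0], "angular": [0, 0, 0]}, {"gripper": -0.7, "dp": [0, 0, 0], "angular": [0, 0, 0]}, {"gripper": -0.7, "dp": [0, 0, 0], "angular": [0, 0, 0]}, {"gripper": -0.7, "dp": [-15, -1.5, 0], "angular": [0, 0, 0]}, {"gripper": -0.7, "dp": [-20, -2, 0], "angular": [0, 0, 0]}, {"gripper": -0.7, "dp": [-20, -2, 0], "angular": [0, 0, 0]}, {"gripper": -0.7, "dp": [0, 0, 0], "angular": [0, 0, 0]}]}}

```text
clock: 33.8
eef_pos: [0.4563, 0.1225, 0.0444]
ee_rot: [3.141, -0.002, -3.042]
contact_force: [-0.2, 0.3, -0.2]
gripper_width: 0.0726
grip_force: 0.0
```

Request:
{"name": "arm_command", "arguments": {"series": [{"gripper": 1, "dp": [0, 0, 4], "angular": [0, 0, 0]}, {"gripper": 1, "dp": [0, 0, 0], "angular": [0, 0, 0]}, {"gripper": 1, "dp": [0, 0, 0], "angular": [0, 0, 0]}, {"gripper": 1, "dp": [0, 0, 0], "angular": [0, 0, 0]}, {"gripper": 1, "dp": [0, 0, 0], "angular": [0, 0, 0]}, {"gripper": 1, "dp": [0, 0, 0], "angular": [0, 0, 0]}, {"gripper": 1, "dp": [0, 0, 0], "angular": [0, 0, 0]}, {"gripper": 1, "dp": [0, 0, 0], "angular": [0, 0, 0]}]}}

```text
clock: 34.6
eef_pos: [0.4585, 0.1226, 0.0488]
ee_rot: [3.142, -0.0, -3.042]
contact_force: [0.8, 0.5, 0.2]
gripper_width: 0.0
grip_force: 0.0
```

Request:
{"name": "arm_command", "arguments": {"series": [{"gripper": 1, "dp": [9, 0.9, 0], "angular": [0, 0, 0]}, {"gripper": 1, "dp": [9, 0.9, 0], "angular": [0, 0, 0]}, {"gripper": 1, "dp": [9, 0.9, 0], "angular": [0, 0, 0]}, {"gripper": 1, "dp": [9, 0.9, 0], "angular": [0, 0, 0]}, {"gripper": 1, "dp": [9, 0.9, 0], "angular": [0, 0, 0]}, {"gripper": 1, "dp": [9, 0.9, 0], "angular": [0, 0, 0]}, {"gripper": 1, "dp": [3, 0.3, 0], "angular": [0, 0, 0]}, {"gripper": 1, "dp": [0, 0, 0], "angular": [0, 0, 0]}]}}

```text
clock: 35.4
eef_pos: [0.516, 0.1283, 0.0487]
ee_rot: [3.141, -0.0, -3.042]
contact_force: [-0.5, -0.5, -0.3]
gripper_width: -0.0001
grip_force: 0.0
```

Request:
{"name": "arm_command", "arguments": {"series": [{"gripper": 1, "dp": [3, 0.3, 0], "angular": [0, 0, 0]}, {"gripper": 1, "dp": [2, 0.2, 0], "angular": [0, 0, 0]}, {"gripper": 1, "dp": [1, 0.1, 0], "angular": [0, 0, 0]}, {"gripper": 1, "dp": [0, 0, 0], "angular": [0, 0, 0]}]}}

```text
clock: 35.8
eef_pos: [0.5216, 0.1289, 0.0489]
ee_rot: [3.141, 0.0, -3.042]
contact_force: [-0.2, -0.5, 0.4]
gripper_width: 0.0004
grip_force: 0.0
```

Run:
```python
from h import *
np.set_printoptions(precision=4,suppress=True)
snap('scene','s12');e=monitor.sense()['eef_pos']
print('eef',e,cf(e))
for c,box,z in (('red',(200,140,300,215),.055),('green',(280,200,380,290),.06),('blue',(270,180,340,270),.06)):
    p,k,r=seg('s12',c,z,box);print(c,p,tf(p),cf(p),r)
```

```text
eef [0.5215 0.1289 0.0489] [-0.0117  0.0335]
red [ 0.4393 -0.3246  0.055 ] [ 0.0684 -0.0658] [-0.1384 -0.4096] ((255.09617614746094, 157.4807586669922), (7.648529052734375, 31.770814895629883), 78.69007110595703)
green [0.6184 0.1494 0.06  ] [0.056  0.4408] [0.0868 0.0444] ((320.445556640625, 264.9554443359375), (9.751363754272461, 22.189329147338867), 84.2894058227539)
blue [0.5948 0.0701 0.06  ] [0.0639 0.3584] [ 0.0554 -0.0322] ((305.12799072265625, 243.662109375), (11.44276237487793, 33.17162322998047), 51.709835052490234)
```

Request:
{"name": "arm_command", "arguments": {"series": [{"gripper": 1, "dp": [1.6, 0.2, 0], "angular": [0, 0, 0]}, {"gripper": 1, "dp": [0, 0, 0], "angular": [0, 0, 0]}, {"gripper": 1, "dp": [-20, -2, 0], "angular": [0, 0, 0]}, {"gripper": 1, "dp": [-40, -4, 0], "angular": [0, 0, 0]}, {"gripper": 1, "dp": [0, 0, 45], "angular": [0, 0, 0]}, {"gripper": 1, "dp": [0, 0, 45], "angular": [0, 0, 0]}, {"gripper": 1, "dp": [0, -40, 10], "angular": [0, 0, 0]}, {"gripper": 1, "dp": [0, 0, 0], "angular": [0, 0, 0]}]}}

```text
clock: 36.65
eef_pos: [0.4649, 0.0805, 0.1523]
ee_rot: [-3.139, 0.007, -3.045]
contact_force: [0.3, -0.3, 0.9]
gripper_width: 0.0001
grip_force: 0.0
```

Run:
```python
from h import *
np.set_printoptions(precision=4,suppress=True)
im=snap('scene','s13');e=monitor.sense();print('eef',e['eef_pos'],e['ee_rot'])
h=cv2.cvtColor(im,cv2.COLOR_BGR2HSV)
q=[proj('s13',[*(C+ex*.055+ey*.033+a*ex+b*ey),.06]) for a,b in ((0,.018),(-.03,.018),(.03,.018),(0,-.018))]
for p in q: print(p,h[int(p[1]),int(p[0])])
HS['green']=((40,90),35,20)
p,k,r=seg('s13','green',.06,(280,200,380,290));print(p,cf(p),r,np.array([cf(x) for x in k]).tolist())
```

```text
eef [0.464  0.0819 0.1505] [-3.1414  0.0036 -3.045 ]
[330.8917 259.2778] [ 64  58 123]
[338.5467 252.838 ] [ 68  70 121]
[323.0293 265.892 ] [ 67  70 120]
[319.5668 252.3574] [ 22  87 178]
[0.5893 0.1373 0.06  ] [0.0566 0.0351] ((325.4508056640625, 256.5409851074219), (13.95602035522461, 36.618553161621094), 50.19443130493164) [[0.10333583487698349, 0.015565251107411518], [-0.0071034598050531495, 0.014292257318648286], [0.008611218897471705, 0.05520961166899411], [0.11587833299494975, 0.05454699321266845]]
```

Request:
{"name": "arm_command", "arguments": {"series": [{"gripper": 1, "dp": [-1.6, -41, 0], "angular": [0, 0, -0.0481]}, {"gripper": 1, "dp": [-1.6, -41, 0], "angular": [0, 0, -0.0481]}, {"gripper": 1, "dp": [-1.6, -41, 0], "angular": [0, 0, -0.0481]}, {"gripper": 1, "dp": [-1.6, -41, 0], "angular": [0, 0, -0.0481]}, {"gripper": 1, "dp": [-1.6, -41, 0], "angular": [0, 0, -0.0481]}, {"gripper": 1, "dp": [-1.6, -41, 0], "angular": [0, 0, -0.0481]}, {"gripper": 1, "dp": [-1.6, -41, 0], "angular": [0, 0, -0.0481]}, {"gripper": 1, "dp": [-1.6, -41, 0], "angular": [0, 0, -0.0481]}, {"gripper": 1, "dp": [-1.6, -41, 0], "angular": [0, 0, -0.0481]}, {"gripper": 1, "dp": [-1.6, -41, 0], "angular": [0, 0, -0.0481]}]}}

```text
clock: 37.7
eef_pos: [0.447, -0.3275, 0.1474]
ee_rot: [3.14, -0.002, 2.758]
contact_force: [0.1, 0.0, 0.3]
gripper_width: 0.0001
grip_force: 0.0
```

Request:
{"name": "arm_command", "arguments": {"series": [{"gripper": 1, "dp": [0, 0, 0], "angular": [0, 0, 0]}, {"gripper": 1, "dp": [0, 0, 0], "angular": [0, 0, 0]}]}}

```text
clock: 37.9
eef_pos: [0.4469, -0.3266, 0.1472]
ee_rot: [3.139, -0.003, 2.759]
contact_force: [0.8, -0.1, -0.0]
gripper_width: -0.0
grip_force: 0.0
```

Run:
```python
from h import *
np.set_printoptions(precision=4,suppress=True)
snap('scene','s14');e=monitor.sense();print('eef',e['eef_pos'],e['ee_rot'],tf(e['eef_pos']))
for c,box,z in (('red',(200,140,300,215),.055),):
    p,k,r=seg('s14',c,z,box);print(c,p,tf(p),cf(p),r)
```

```text
eef [ 0.4471 -0.3258  0.1475] [ 3.1397 -0.0024  2.7604] [ 0.0761 -0.064 ]
red [ 0.4393 -0.3246  0.055 ] [ 0.0684 -0.0658] [-0.1384 -0.4096] ((255.0961456298828, 157.4807891845703), (7.648528575897217, 31.770811080932617), 78.69007110595703)
```

Request:
{"name": "arm_command", "arguments": {"series": [{"gripper": 1, "dp": [0, -1.5, -40], "angular": [0, 0, 0]}, {"gripper": 1, "dp": [0, 0, -35], "angular": [0, 0, 0]}, {"gripper": 1, "dp": [0, 0, -13], "angular": [0, 0, 0]}, {"gripper": 1, "dp": [0, 0, -4], "angular": [0, 0, 0]}, {"gripper": 1, "dp": [0, 0, -3], "angular": [0, 0, 0]}, {"gripper": 1, "dp": [0, 0, 0], "angular": [0, 0, 0]}, {"gripper": 1, "dp": [0, 0, 0], "angular": [0, 0, 0]}]}}

```text
clock: 38.65
eef_pos: [0.4481, -0.3291, 0.0555]
ee_rot: [-3.14, 0.003, 2.76]
contact_force: [0.6, 0.5, 0.8]
gripper_width: 0.0001
grip_force: 0.0
```

Just short of contact. I'll press 2.4 mm more, then slide 55 mm.

Request:
{"name": "arm_command", "arguments": {"series": [{"gripper": 1, "dp": [0, 0, -2.4], "angular": [0, 0, 0]}, {"gripper": 1, "dp": [0, 0, 0], "angular": [0, 0, 0]}, {"gripper": 1, "dp": [0, 0, 0], "angular": [0, 0, 0]}]}}

```text
clock: 38.95
eef_pos: [0.4482, -0.3292, 0.0551]
ee_rot: [-3.141, 0.004, 2.76]
contact_force: [-2.5, 2.3, 10.2]
gripper_width: 0.0
grip_force: 5.2
```

Request:
{"name": "arm_command", "arguments": {"series": [{"gripper": 1, "dp": [-5.1, 2.07, 0], "angular": [0, 0, 0]}, {"gripper": 1, "dp": [-5.1, 2.07, 0], "angular": [0, 0, 0]}, {"gripper": 1, "dp": [-5.1, 2.07, 0], "angular": [0, 0, 0]}, {"gripper": 1, "dp": [-5.1, 2.07, 0], "angular": [0, 0, 0]}, {"gripper": 1, "dp": [-5.1, 2.07, 0], "angular": [0, 0, 0]}, {"gripper": 1, "dp": [-5.1, 2.07, 0], "angular": [0, 0, 0]}, {"gripper": 1, "dp": [-5.1, 2.07, 0], "angular": [0, 0, 0]}, {"gripper": 1, "dp": [-5.1, 2.07, 0], "angular": [0, 0, 0]}, {"gripper": 1, "dp": [-5.1, 2.07, 0], "angular": [0, 0, 0]}, {"gripper": 1, "dp": [-5.1, 2.07, 0], "angular": [0, 0, 0]}]}}

```text
clock: 39.95
eef_pos: [0.3991, -0.3102, 0.0551]
ee_rot: [-3.139, 0.01, 2.76]
contact_force: [3.3, -0.7, 7.0]
gripper_width: -0.0001
grip_force: 2.8
```

Request:
{"name": "arm_command", "arguments": {"series": [{"gripper": 1, "dp": [0, 0, 0], "angular": [0, 0, 0]}, {"gripper": 1, "dp": [0, 0, 30], "angular": [0, 0, 0]}, {"gripper": -1, "dp": [-10, 4, 40], "angular": [0, 0, 0]}, {"gripper": -1, "dp": [-20, 8, 30], "angular": [0, 0, 0]}, {"gripper": -1, "dp": [-15, 6, 0], "angular": [0, 0, 0]}, {"gripper": -1, "dp": [0, 0, 0], "angular": [0, 0, 0]}, {"gripper": -1, "dp": [0, 0, 0], "angular": [0, 0, 0]}]}}

```text
clock: 40.65
eef_pos: [0.3513, -0.2899, 0.1517]
ee_rot: [-3.141, 0.001, 2.76]
contact_force: [-0.1, -0.3, 0.5]
gripper_width: 0.0721
grip_force: 0.0
```

Run:
```python
from h import *
np.set_printoptions(precision=4,suppress=True)
snap('scene','s15');snap('wrist','w15');e=monitor.sense();e=e['eef_pos']
print('eef',e,tf(e))
for fn,box in (('s15',(200,140,310,215)),('w15',(190,180,370,330))):
    p,k,r=seg(fn,'red',.055,box);print(fn,p,tf(p),r,np.array([tf(x) for x in k]).tolist())
```

```text
eef [ 0.3514 -0.2897  0.1508] [-0.0262 -0.0665]
s15 [ 0.3898 -0.3056  0.055 ] [ 0.0154 -0.0668] ((271.0961608886719, 153.98077392578125), (7.8446455001831055, 31.574697494506836), 78.69007110595703) [[0.06217472007066599, -0.08909092937848073], [-0.04138903260395763, -0.08823562423306251], [-0.031190242974473613, -0.044653350664053085], [0.07010996127830273, -0.04614202675605721]]
w15 [ 0.3875 -0.3036  0.055 ] [ 0.0125 -0.0659] ((282.0, 259.5), (107.0, 54.0), 90.0) [[-0.03296123604398393, -0.08674470611835393], [-0.033087174299932916, -0.04529278760887272], [0.06624694016132693, -0.04161352666585188], [0.0663609252916247, -0.08970052491900388]]
```

Request:
{"name": "arm_command", "arguments": {"series": [{"gripper": -1, "dp": [1.5, -0.4, -40], "angular": [0, 0, -0.003]}, {"gripper": -1, "dp": [0, 0, -40], "angular": [0, 0, 0]}, {"gripper": -1, "dp": [0, 0, -25], "angular": [0, 0, 0]}, {"gripper": -1, "dp": [0, 0, -10], "angular": [0, 0, 0]}, {"gripper": -1, "dp": [0, 0, 0], "angular": [0, 0, 0]}, {"gripper": 1, "dp": [0, 0, 0], "angular": [0, 0, 0]}, {"gripper": 1, "dp": [0, 0, 0], "angular": [0, 0, 0]}, {"gripper": 1, "dp": [0, 0, 0], "angular": [0, 0, 0]}, {"gripper": 1, "dp": [0, 0, 0], "angular": [0, 0, 0]}, {"gripper": 1, "dp": [0, 0, 0], "angular": [0, 0, 0]}], "force": 50}}

```text
clock: 41.75
eef_pos: [0.3538, -0.2912, 0.0382]
ee_rot: [-3.14, 0.004, 2.757]
contact_force: [0.2, 0.1, 5.8]
gripper_width: 0.0506
grip_force: 51.3
```

Request:
{"name": "arm_command", "arguments": {"series": [{"gripper": 1, "dp": [0, 0, 0], "angular": [0, 0, 0]}, {"gripper": 1, "dp": [0, 0, 0], "angular": [0, 0, 0]}, {"gripper": 1, "dp": [0, 0, 10], "angular": [0, 0, 0]}, {"gripper": 1, "dp": [0, 0, 20], "angular": [0, 0, 0]}, {"gripper": 1, "dp": [0, 0, 30], "angular": [0, 0, 0]}, {"gripper": 1, "dp": [0, 0, 0], "angular": [0, 0, 0]}]}}

```text
clock: 42.35
eef_pos: [0.3545, -0.292, 0.1007]
ee_rot: [-3.138, 0.007, 2.757]
contact_force: [-0.4, 0.0, -0.8]
gripper_width: 0.0503
grip_force: 52.0
```

Run:
```python
from h import *
np.set_printoptions(precision=4,suppress=True)
snap('scene','s16');e=monitor.sense();print(e['ee_rot']);e=e['eef_pos']
print('eef',e,tf(e))
p,k,r=seg('s16','red',e[2]+.0165,(200,100,310,190));print(p,tf(p),r)
t=C+ey*.099-.113*ex;print('target bay3',t,t-e[:2])
```

```text
[-3.1397  0.0042  2.757 ]
eef [ 0.3536 -0.2911  0.0986] [-0.0236 -0.067 ]
[ 0.3952 -0.3109  0.1151] [ 0.0224 -0.0698] ((267.9640197753906, 137.55198669433594), (7.692074298858643, 27.63780403137207), 79.69515228271484)
target bay3 [0.4143 0.184 ] [0.0607 0.4752]
```

Request:
{"name": "arm_command", "arguments": {"series": [{"gripper": 1, "dp": [0, 10, 20], "angular": [0, 0, 0.0345]}, {"gripper": 1, "dp": [4.6, 36, 15], "angular": [0, 0, 0.0345]}, {"gripper": 1, "dp": [4.6, 36, 10], "angular": [0, 0, 0.0345]}, {"gripper": 1, "dp": [4.6, 36, 0], "angular": [0, 0, 0.0345]}, {"gripper": 1, "dp": [4.6, 36, 0], "angular": [0, 0, 0.0345]}, {"gripper": 1, "dp": [4.6, 36, 0], "angular": [0, 0, 0.0345]}, {"gripper": 1, "dp": [4.6, 36, 0], "angular": [0, 0, 0.0345]}, {"gripper": 1, "dp": [4.6, 36, 0], "angular": [0, 0, 0.0345]}, {"gripper": 1, "dp": [4.6, 36, 0], "angular": [0, 0, 0.0345]}, {"gripper": 1, "dp": [4.6, 36, 0], "angular": [0, 0, 0.0345]}]}}

```text
clock: 43.4
eef_pos: [0.3929, 0.0454, 0.1399]
ee_rot: [-3.142, -0.003, 3.103]
contact_force: [0.9, -0.3, -1.1]
gripper_width: 0.0505
grip_force: 52.1
```

Request:
{"name": "arm_command", "arguments": {"series": [{"gripper": 1, "dp": [4.6, 36, 0], "angular": [0, 0, 0.0345]}, {"gripper": 1, "dp": [4.6, 36, 0], "angular": [0, 0, 0.0345]}, {"gripper": 1, "dp": [4.6, 36, 0], "angular": [0, 0, 0.0345]}, {"gripper": 1, "dp": [4.6, 34, 0], "angular": [0, 0, 0.035]}, {"gripper": 1, "dp": [0, 0, 0], "angular": [0, 0, 0]}, {"gripper": 1, "dp": [0, 0, 0], "angular": [0, 0, 0]}]}}

```text
clock: 44.0
eef_pos: [0.4113, 0.186, 0.1398]
ee_rot: [-3.14, -0.003, -3.041]
contact_force: [0.3, 0.3, 0.3]
gripper_width: 0.0505
grip_force: 52.2
```

Run:
```python
from h import *
np.set_printoptions(precision=4,suppress=True)
e=monitor.sense();print(e['ee_rot']);e=e['eef_pos'];t=C+ey*.0996-.113*ex;print(e,cf(e),t-e[:2])
```

```text
[-3.1404 -0.0035 -3.041 ]
[0.4113 0.186  0.1398] [-0.1157  0.1012] [ 0.0029 -0.0013]
```

Request:
{"name": "arm_command", "arguments": {"series": [{"gripper": 1, "dp": [2.5, -1.3, -30], "angular": [0, 0, 0]}, {"gripper": 1, "dp": [0, 0, -30], "angular": [0, 0, 0]}, {"gripper": 1, "dp": [0, 0, -20], "angular": [0, 0, 0]}, {"gripper": 1, "dp": [0, 0, -8], "angular": [0, 0, 0]}, {"gripper": 1, "dp": [0, 0, 0], "angular": [0, 0, 0]}, {"gripper": 1, "dp": [0, 0, 0], "angular": [0, 0, 0]}]}}

```text
clock: 44.6
eef_pos: [0.4156, 0.1842, 0.0543]
ee_rot: [3.141, 0.001, -3.044]
contact_force: [0.3, 0.0, 0.1]
gripper_width: 0.0507
grip_force: 52.2
```

Run:
```python
from h import *
np.set_printoptions(precision=4,suppress=True)
snap('scene','s17');e=monitor.sense();print(e['ee_rot']);e=e['eef_pos'];t=C+ey*.0996-.113*ex;print(e,cf(e),t-e[:2])
p,k,r=seg('s17','red',.065,(300,180,440,290));print(p,cf(p),r)
```

```text
[ 3.1411  0.0025 -3.0434]
[0.416  0.1845 0.0548] [-0.1112  0.0993] [-0.0018  0.0001]
[0.4523 0.186  0.065 ] [-0.075   0.0972] ((377.6612548828125, 239.28524780273438), (14.734606742858887, 34.38075256347656), 49.89908981323242)
```

Request:
{"name": "arm_command", "arguments": {"series": [{"gripper": 1, "dp": [9.2, 1.2, -3], "angular": [0, 0, 0]}, {"gripper": 1, "dp": [9.2, 0.9, 0], "angular": [0, 0, 0]}, {"gripper": 1, "dp": [9.2, 0.9, 0], "angular": [0, 0, 0]}, {"gripper": 1, "dp": [9.2, 0.9, 0], "angular": [0, 0, 0]}, {"gripper": 1, "dp": [0, 0, 0], "angular": [0, 0, 0]}]}}

```text
clock: 45.15
eef_pos: [0.4534, 0.1887, 0.0507]
ee_rot: [3.141, 0.001, -3.043]
contact_force: [-0.5, -0.5, -0.6]
gripper_width: 0.0502
grip_force: 52.2
```

Request:
{"name": "arm_command", "arguments": {"series": [{"gripper": 1, "dp": [9.2, 0.9, 0], "angular": [0, 0, 0]}, {"gripper": 1, "dp": [9.2, 0.9, 0], "angular": [0, 0, 0]}, {"gripper": 1, "dp": [9.2, 0.9, 0], "angular": [0, 0, 0]}, {"gripper": 1, "dp": [9.2, 0.9, 0], "angular": [0, 0, 0]}, {"gripper": 1, "dp": [9.2, 0.9, 0], "angular": [0, 0, 0]}, {"gripper": 1, "dp": [9.2, 0.9, 0], "angular": [0, 0, 0]}, {"gripper": 1, "dp": [0, 0, 0], "angular": [0, 0, 0]}]}}

```text
clock: 45.85
eef_pos: [0.5083, 0.194, 0.0505]
ee_rot: [3.141, 0.001, -3.043]
contact_force: [-0.0, 0.1, -0.2]
gripper_width: 0.0505
grip_force: 52.2
```

Request:
{"name": "arm_command", "arguments": {"series": [{"gripper": 1, "dp": [0, 0, -3], "angular": [0, 0, 0]}, {"gripper": 1, "dp": [0, 0, -3], "angular": [0, 0, 0]}, {"gripper": 1, "dp": [0, 0, 0], "angular": [0, 0, 0]}]}}

```text
clock: 46.15
eef_pos: [0.5066, 0.1938, 0.0441]
ee_rot: [-3.142, -0.0, -3.043]
contact_force: [-0.6, 0.0, 0.6]
gripper_width: 0.0504
grip_force: 52.2
```

Request:
{"name": "arm_command", "arguments": {"series": [{"gripper": -0.7, "dp": [0, 0, 0], "angular": [0, 0, 0]}, {"gripper": -0.7, "dp": [0, 0, 0], "angular": [0, 0, 0]}, {"gripper": -0.7, "dp": [0, 0, 0], "angular": [0, 0, 0]}, {"gripper": -0.7, "dp": [0, 0, 0], "angular": [0, 0, 0]}, {"gripper": -0.7, "dp": [-15, -1.5, 0], "angular": [0, 0, 0]}, {"gripper": -0.7, "dp": [-20, -2, 0], "angular": [0, 0, 0]}, {"gripper": -0.7, "dp": [-20, -2, 0], "angular": [0, 0, 0]}, {"gripper": -0.7, "dp": [0, 0, 0], "angular": [0, 0, 0]}]}}

```text
clock: 46.95
eef_pos: [0.4497, 0.1882, 0.044]
ee_rot: [-3.141, -0.002, -3.042]
contact_force: [0.6, -0.5, -0.4]
gripper_width: 0.0728
grip_force: 0.0
```

Request:
{"name": "arm_command", "arguments": {"series": [{"gripper": 1, "dp": [0, 0, 4], "angular": [0, 0, 0]}, {"gripper": 1, "dp": [0, 0, 0], "angular": [0, 0, 0]}, {"gripper": 1, "dp": [0, 0, 0], "angular": [0, 0, 0]}, {"gripper": 1, "dp": [0, 0, 0], "angular": [0, 0, 0]}, {"gripper": 1, "dp": [0, 0, 0], "angular": [0, 0, 0]}, {"gripper": 1, "dp": [0, 0, 0], "angular": [0, 0, 0]}, {"gripper": 1, "dp": [0, 0, 0], "angular": [0, 0, 0]}, {"gripper": 1, "dp": [0, 0, 0], "angular": [0, 0, 0]}]}}

```text
clock: 47.75
eef_pos: [0.452, 0.1884, 0.0484]
ee_rot: [3.142, -0.0, -3.043]
contact_force: [0.9, 0.2, 0.0]
gripper_width: 0.0001
grip_force: 0.0
```

Request:
{"name": "arm_command", "arguments": {"series": [{"gripper": 1, "dp": [9, 0.9, 0], "angular": [0, 0, 0]}, {"gripper": 1, "dp": [9, 0.9, 0], "angular": [0, 0, 0]}, {"gripper": 1, "dp": [9, 0.9, 0], "angular": [0, 0, 0]}, {"gripper": 1, "dp": [9, 0.9, 0], "angular": [0, 0, 0]}, {"gripper": 1, "dp": [9, 0.9, 0], "angular": [0, 0, 0]}, {"gripper": 1, "dp": [9, 0.9, 0], "angular": [0, 0, 0]}, {"gripper": 1, "dp": [3, 0.3, 0], "angular": [0, 0, 0]}, {"gripper": 1, "dp": [0, 0, 0], "angular": [0, 0, 0]}]}}

```text
clock: 48.55
eef_pos: [0.5095, 0.1941, 0.0483]
ee_rot: [3.142, 0.0, -3.043]
contact_force: [-0.1, -0.1, -0.7]
gripper_width: -0.0001
grip_force: 0.0
```

Request:
{"name": "arm_command", "arguments": {"series": [{"gripper": 1, "dp": [3, 0.3, 0], "angular": [0, 0, 0]}, {"gripper": 1, "dp": [2, 0.2, 0], "angular": [0, 0, 0]}, {"gripper": 1, "dp": [2.5, 0.2, 0], "angular": [0, 0, 0]}, {"gripper": 1, "dp": [0, 0, 0], "angular": [0, 0, 0]}]}}

```text
clock: 48.95
eef_pos: [0.5167, 0.1948, 0.0485]
ee_rot: [3.141, 0.0, -3.043]
contact_force: [-0.8, -0.3, 0.5]
gripper_width: -0.0001
grip_force: 0.0
```

Run:
```python
from h import *
np.set_printoptions(precision=4,suppress=True)
snap('scene','s18');e=monitor.sense()['eef_pos'];HS['green']=((40,90),35,20)
print('eef',e,cf(e))
for c,box in (('green',(280,200,380,290)),('blue',(270,180,340,270))):
    p,k,r=seg('s18',c,.06,box);print(c,cf(p),r)
```

```text
eef [0.5166 0.1948 0.0485] [-0.0101  0.0996]
green [0.0575 0.0313] ((323.9999694824219, 255.99998474121094), (14.084056854248047, 35.33818054199219), 50.194427490234375)
blue [ 0.0564 -0.0319] ((304.93603515625, 243.91897583007812), (11.277524948120117, 32.551979064941406), 51.709835052490234)
```

Request:
{"name": "arm_command", "arguments": {"series": [{"gripper": 1, "dp": [-25, -2.5, 0], "angular": [0, 0, 0]}, {"gripper": 1, "dp": [-35, -3.5, 0], "angular": [0, 0, 0]}, {"gripper": 1, "dp": [0, 0, 45], "angular": [0, 0, 0]}, {"gripper": 0.4, "dp": [0, 0, 45], "angular": [0, 0, -0.14]}, {"gripper": 0.4, "dp": [-2.3, -12.4, 0], "angular": [0, 0, -0.143]}, {"gripper": 0.4, "dp": [-2.3, -12.4, 0], "angular": [0, 0, -0.143]}, {"gripper": 0.4, "dp": [-2.3, -12.4, 0], "angular": [0, 0, -0.143]}, {"gripper": 0.4, "dp": [-2.3, -12.4, 0], "angular": [0, 0, -0.143]}, {"gripper": 0.4, "dp": [-2.3, -12.4, 0], "angular": [0, 0, -0.143]}, {"gripper": 0.4, "dp": [-2.3, -12.4, 0], "angular": [0, 0, -0.143]}], "force": 30}}

```text
clock: 50.0
eef_pos: [0.4425, 0.1139, 0.1386]
ee_rot: [3.141, 0.0, 2.237]
contact_force: [1.1, 0.4, 0.2]
gripper_width: 0.0256
grip_force: 0.0
```

Request:
{"name": "arm_command", "arguments": {"series": [{"gripper": 0.4, "dp": [-2.3, -12.4, 0], "angular": [0, 0, -0.143]}, {"gripper": 0.4, "dp": [-2.3, -12.4, 0], "angular": [0, 0, -0.143]}, {"gripper": 0.4, "dp": [0, 0, 0], "angular": [0, 0, -0.143]}, {"gripper": 0.4, "dp": [0, 0, 0], "angular": [0, 0, -0.143]}, {"gripper": 0.4, "dp": [0, 0, 0], "angular": [0, 0, 0]}, {"gripper": 0.4, "dp": [0, 0, 0], "angular": [0, 0, 0]}]}}

```text
clock: 50.6
eef_pos: [0.438, 0.0896, 0.1386]
ee_rot: [3.141, 0.0, 1.674]
contact_force: [0.2, -0.1, -0.2]
gripper_width: 0.0256
grip_force: 0.0
```

Request:
{"name": "arm_command", "arguments": {"series": [{"gripper": 0.4, "dp": [0, 0, -40], "angular": [0, 0, -0.005]}, {"gripper": 0.4, "dp": [0, 0, -40], "angular": [0, 0, 0]}, {"gripper": 0.4, "dp": [0, 0, -20], "angular": [0, 0, 0]}, {"gripper": 0.4, "dp": [0, 0, -8], "angular": [0, 0, 0]}, {"gripper": 0.4, "dp": [0, 0, 0], "angular": [0, 0, 0]}]}}

```text
clock: 51.1
eef_pos: [0.4373, 0.0896, 0.0296]
ee_rot: [-3.139, -0.0, 1.667]
contact_force: [0.4, -0.1, 0.4]
gripper_width: 0.0258
grip_force: 0.0
```

Request:
{"name": "arm_command", "arguments": {"series": [{"gripper": 0.4, "dp": [0, 0, -6], "angular": [0, 0, 0]}, {"gripper": 0.4, "dp": [0, 0, -6], "angular": [0, 0, 0]}, {"gripper": 0.4, "dp": [0, 0, -6], "angular": [0, 0, 0]}, {"gripper": 0.4, "dp": [0, 0, 0], "angular": [0, 0, 0]}]}}

```text
clock: 51.5
eef_pos: [0.4376, 0.0895, 0.0119]
ee_rot: [-3.141, 0.0, 1.666]
contact_force: [0.9, -0.9, -0.8]
gripper_width: 0.0257
grip_force: 0.0
```

Request:
{"name": "arm_command", "arguments": {"series": [{"gripper": 1, "dp": [0, 0, 0], "angular": [0, 0, 0]}, {"gripper": 1, "dp": [0, 0, 0], "angular": [0, 0, 0]}, {"gripper": 1, "dp": [0, 0, 0], "angular": [0, 0, 0]}, {"gripper": 1, "dp": [0, 0, 0], "angular": [0, 0, 0]}, {"gripper": 1, "dp": [0, 0, 0], "angular": [0, 0, 0]}, {"gripper": 1, "dp": [0, 0, 0], "angular": [0, 0, 0]}]}}

```text
clock: 52.1
eef_pos: [0.4382, 0.0896, 0.0126]
ee_rot: [3.141, 0.0, 1.666]
contact_force: [-0.1, -0.5, 0.6]
gripper_width: 0.0087
grip_force: 29.2
```

Rail gripped. I'll run the arc in reverse.

Request:
{"name": "arm_command", "arguments": {"series": [{"gripper": 1, "dp": [1.2, 0.1, 14.9], "angular": [0, 0, 0]}, {"gripper": 1, "dp": [3.5, 0.3, 14.5], "angular": [0, 0, 0]}, {"gripper": 1, "dp": [5.7, 0.6, 13.8], "angular": [0, 0, 0]}, {"gripper": 1, "dp": [7.8, 0.8, 12.7], "angular": [0, 0, 0]}, {"gripper": 1, "dp": [9.6, 1.0, 11.3], "angular": [0, 0, 0]}, {"gripper": 1, "dp": [0, 0, 0], "angular": [0, 0, 0]}]}}

```text
clock: 52.7
eef_pos: [0.4632, 0.0921, 0.0802]
ee_rot: [-3.134, 0.0, 1.666]
contact_force: [-9.0, -1.9, 7.8]
gripper_width: 0.0087
grip_force: 30.0
```

Request:
{"name": "arm_command", "arguments": {"series": [{"gripper": 1, "dp": [11.3, 1.1, 9.7], "angular": [0, 0, 0]}, {"gripper": 1, "dp": [12.6, 1.3, 7.8], "angular": [0, 0, 0]}, {"gripper": 1, "dp": [13.7, 1.4, 5.7], "angular": [0, 0, 0]}, {"gripper": 1, "dp": [14.4, 1.4, 3.5], "angular": [0, 0, 0]}, {"gripper": 1, "dp": [10, 1, 0.8], "angular": [0, 0, 0]}, {"gripper": 1, "dp": [0, 0, 0], "angular": [0, 0, 0]}]}}

```text
clock: 53.3
eef_pos: [0.5292, 0.0988, 0.1086]
ee_rot: [3.139, -0.0, 1.666]
contact_force: [-0.9, -0.4, 4.2]
gripper_width: 0.0082
grip_force: 31.8
```

Request:
{"name": "arm_command", "arguments": {"series": [{"gripper": 1, "dp": [3, 0.3, 0], "angular": [0, 0, 0]}, {"gripper": 1, "dp": [2, 0.2, 0], "angular": [0, 0, 0]}, {"gripper": 1, "dp": [0, 0, 0], "angular": [0, 0, 0]}, {"gripper": 1, "dp": [0, 0, 0], "angular": [0, 0, 0]}]}}

```text
clock: 53.7
eef_pos: [0.5327, 0.0992, 0.1084]
ee_rot: [-3.141, -0.0, 1.666]
contact_force: [-2.3, 0.2, 6.1]
gripper_width: 0.0086
grip_force: 32.0
```

Request:
{"name": "arm_command", "arguments": {"series": [{"gripper": 1, "dp": [3, 0.3, 0], "angular": [0, 0, 0]}, {"gripper": 1, "dp": [0, 0, 0], "angular": [0, 0, 0]}, {"gripper": 1, "dp": [0, 0, 0], "angular": [0, 0, 0]}]}}

```text
clock: 54.0
eef_pos: [0.5327, 0.0992, 0.1084]
ee_rot: [-3.134, 0.0, 1.666]
contact_force: [-11.4, -1.5, 12.1]
gripper_width: 0.0083
grip_force: 32.5
```

Request:
{"name": "arm_command", "arguments": {"series": [{"gripper": 0, "dp": [0, 0, 0], "angular": [0, 0, 0]}, {"gripper": 0, "dp": [0, 0, 0], "angular": [0, 0, 0]}, {"gripper": 0, "dp": [0, 0, 0], "angular": [0, 0, 0]}, {"gripper": 0, "dp": [0, 0, 0], "angular": [0, 0, 0]}, {"gripper": 0, "dp": [0, 0, 20], "angular": [0, 0, 0]}, {"gripper": 0, "dp": [0, 0, 40], "angular": [0, 0, 0]}, {"gripper": 0, "dp": [-40, -10, 30], "angular": [0, 0, 0]}, {"gripper": 0, "dp": [-45, -20, 0], "angular": [0, 0, 0]}, {"gripper": 0, "dp": [-45, -20, 0], "angular": [0, 0, 0]}, {"gripper": 0, "dp": [-40, -20, 0], "angular": [0, 0, 0]}]}}

```text
clock: 55.0
eef_pos: [0.365, 0.0291, 0.1966]
ee_rot: [3.141, 0.0, 1.666]
contact_force: [-0.9, -1.1, 0.4]
gripper_width: 0.0424
grip_force: 0.0
```

Run:
```python
from h import *
np.set_printoptions(precision=4,suppress=True)
t=snap('top','t20');s=snap('scene','s20')
a=cv2.convertScaleAbs(cv2.resize(t[150:310,100:300],(400,320),interpolation=cv2.INTER_CUBIC),alpha=1.4)
b=cv2.resize(s[195:325,250:440],None,fx=2.1,fy=2.1,interpolation=cv2.INTER_CUBIC)
m=np.zeros((330,800,3),np.uint8);m[:320,:400]=a;m[:b.shape[0],400:400+b.shape[1]]=b[:,:400];cv2.imwrite('pics/m20.png',m)
HS['green']=((40,90),35,20)
for fn in('s20',):
  for c,box in (('green',(280,200,380,290)),('blue',(270,180,340,270))):
    p,k,r=seg(fn,c,.06,box);print(fn,c,cf(p),r)
```

```text
s20 green [0.0575 0.0313] ((323.9999694824219, 255.99998474121094), (14.084056854248047, 35.33818054199219), 50.194427490234375)
s20 blue [ 0.0582 -0.0311] ((304.7065734863281, 244.4559783935547), (11.363358497619629, 33.46072006225586), 53.530765533447266)
```

View pics/m20.png

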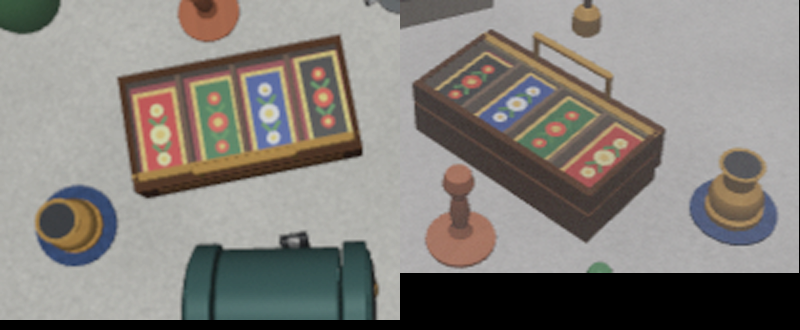

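Run:
```python
from h import *
a=cv2.imread('pics/s2.png').astype(int);b=cv2.imread('pics/s20.png').astype(int)
d=np.abs(a-b).max(2)
print('vase',d[255:315,375:440].mean(),(d[255:315,375:440]>40).sum())
print('black',d[205:245,255:300].mean(),(d[205:245,255:300]>40).sum())
print('rail/flap',(d[205:250,310:370]>40).sum())
```

```text
vase 6.041538461538462 0
black 6.065 26
rail/flap 291
```

```bash
python3 -c "
from workcell import env
print(env.finish_job())"
```

```text
the job is handed in; nothing more can be done
None
```

The job is handed in, with no verdict shown: the blue, green and red panels lie in bays 1, 2 and 3, the black panel is still in bay 0, the front is pushed shut against its stop, and the vase stands in the middle of its mat (55 s of 210 s used).

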